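# Pack the short-standing foot of the exhaust analyser until it stops rocking

## Task

The exhaust-gas analyser rocks because the steel pad under one foot is too thin. Slide the aluminium packing under that foot piece by piece: one flat packer (both, if one leaves too much room for the tapered shim), then the tapered shim on top, thin end first and past the middle of the foot, stopping as soon as the foot takes weight so that all four feet bear and it no longer rocks. Work gently: do not shove the analyser, jack it up off another foot or disturb the things around it.

Things in the scene. Friction and masses are not known exactly. Their poses are not given: they have to be found in the camera images.
- analyser: Exhaust-gas analyser, 6 kg: black box 260 x 290 mm in a tube frame 200 mm high, on two flat steel skids along its y that stick out 85 mm past the box. Under each skid end a rubber foot 36 mm across (underside 32 mm). Origin: midway between the feet (x +-90, y +-210 mm), at the level of their undersides, 25 mm over the bench; z up. Three feet stand on steel pads 25 mm thick.
- low_foot (a point): The foot to pack, at (-90,-210) in the analyser's frame, same axes: centre of the top of its bolt head (28 mm across), 34 mm above the foot's underside. The skid's end is 20 mm to -y, the frame tube 45 mm to +y. About 11 N down here rocks the foot onto its thin pad. Packing that lifts this foot with 1 to 18 N leaves all four feet bearing; about 20 N lifts the foot at (-90,+210).
- entry (a point): Outer edge (-y side) of the low foot's underside, same axes; the skid over it is 34 mm wide. Packing goes in here along the analyser's +y; the foot's centre is 18 mm farther in. The foot hangs free over a thin steel pad fixed to the bench, 70 x 90 mm (x by y), centred under the foot; the pad's top is 9 to 18 mm below the foot's underside, not measured: to be felt or seen.
- flat_a_mid (a point): Centre of a flat aluminium packer 110 x 40 x 5 mm (x, y, z of its frame), 58 g, lying flat on the bench; both ends are alike. The point is 2.5 mm above its underside.
- flat_b_mid (a point): Centre of a second flat packer just like the first.
- taper_tail (a point): Tapered aluminium shim, 120 g, lying on the bench: 160 mm long (its x), 40 wide (y), flat underside. The grip end is 11.5 mm thick for 40 mm; the top then slopes evenly down over 120 mm to 1.5 mm at the nose. Point: middle of the grip end, 20 mm from its end face, 5.75 mm above the underside; nose 140 mm away in +x. It needs 4 mm of room to pass the foot's middle and fills at most 11 mm.
- cleaner: Spray can 66 mm across, about 210 mm tall, standing; origin at the centre of its underside. Leave alone.
- reel: Steel reel 96 mm across with an upright spindle 70 mm high; origin at the centre of its underside. Leave alone.
Mind the look-alikes: they are no part of the job. Leave any green look-alike of the part that bears taper_tail alone.

How it is judged:
By the outcome, as a careful person would: the job done as asked, in the order asked, and still so for the second after the job is handed in, with the robot touching nothing.
It also fails if it takes over 72 s, if anything falls off the work surface, if the arm or the gripper's body presses on something with over 40 N, if the wrist force passes 120 N, or if a joint passes its speed limit or range.

## Robot

A 7-joint arm with a two-finger parallel gripper is mounted at the origin on the work surface. World frame = base frame: x ahead of the robot, y to its left, z up, the work surface at z = 0. Lengths are in m, angles in rad, forces in N, time in s.
With the tool pointing down it reaches from about 0.4 to 0.85 m from the base axis. Payload 10.4 kg.
Tool frame: the origin (TCP) lies on the centre line of the jaws, within the pads' length; the fingertips stand 11 mm ahead of it and the grasp point (between the pads) lies 8 mm behind it (env.finger_overhang is the distance from the TCP to the fingertips, in m); z points along the fingers, x is the direction in which the jaws open and shut, and the axes are right-handed (so a half turn about z gives the same grasp; the last joint's range is limited). The gripper opens to 87 mm and grips with 3 to 60 N. Pads are 19 mm wide; open, the fingers measure 117 mm over their backs; the gripper's body (75 mm by 190 mm) begins 51 mm behind the grasp point.
Start: joints at [-1.281, 0.332, -0.065, 1.46, 0.022, 1.35, -0.088], TCP at [0.192, 0.595, 0.234] pointing down, gripper open.
Joint ranges: [-2.6, 2.6], [-0.5, 2.12], [-1.47, 1.34], [0.16, 2.42], [-1.27, 4.41], [0.06, 2.06], [-2.6, 2.6]. Speed limits (rad/s): [2.22, 2.22, 2.79, 2.79, 3.14, 3.14, 3.14].

## Interface

Orientations are given as [roll, pitch, yaw] about the fixed x, y, z axes, in that order (R = Rz(yaw) Ry(pitch) Rx(roll)).
In Python, from station import status, read_camera, finish_job, cut_out, env gives the robot as it stands. The module is installed in compiled form; this text tells all that it offers.
- The arm moves only by the shell command python3 -m pendant 'ROWS' [FORCE]. ROWS is text: rows parted by semicolons, each of 7 numbers parted by spaces: the finger opening in cm, from 0 to 8.7, then the shift along the tool's x, y, z in cm, then the turn, a rotation vector about the tool's x, y, z in degrees. In form: fingers dx dy dz ax ay az; .... A call has 1 to 8 rows; each row shifts and turns the commanded pose from where the row before left it, along the tool's axes as they then stand; what a row does not reach is not made up. A row lasts 1/8 s, in which the tool goes at most 62.5 mm and 10.7 degrees, less where a joint would pass 70% of its speed; a pose out of reach is approached as far as the arm can. A call with a gripper value outside its range is refused whole. The fingers move at their own pace and stop on an object; FORCE is the grip in N (left out, the last holds). Time passes only in rows, so rows that do not move let the fingers close. It gives the time, the measured TCP pose, the force and the opening at its end, in the units of the state.
- status.sense(): the state, without advancing time (a new reading comes with each control period).
- read_camera(name): name is "scene" or "top" or "wrist"; returns a dict with "color" (400x640x3 uint8, red, green, blue), "fx", "fy", "cx", "cy" (pixels), "eye" and "orientation" of the camera in the world. Camera axes: x right, y up, looking along -z (the intrinsics and any distortion apply to the point x, -y, -z); pixel columns grow to the right and rows downward; lengths in m; the calibration is good to about 2 mm. A picture is of the moment at which its call begins. There is no depth.
- finish_job(): hands the job in, once; it reports no verdict.
Trained networks look in the newest picture that a camera, given by its name, has taken for a name from the list of things; names that differ only in an ending like _2 or _b are one class to them, and where a whole thing is asked for, a point or a joint stands for the part that bears it (a point fixed in the world has none). Each returns a list of dicts, best first, with "confidence" (0 to 1); they miss things now and then, are a little off and sometimes report something else, mostly with a low value. They report only what shows in the picture. A call takes as long as a camera call. They do not tell look-alikes from the thing itself.
- cut_out(camera, query): "mask" (400x640 bool, what is visible of it) and "centre" ([column, row] in pixels, amid what is visible of it).
The state is a dict: "t": time; "q": joint angles; "dq": joint speeds; "joint_torque": joint torques, N m; "tool_pos": TCP position; "ee_rot": TCP orientation; "contact_force": force on the tool from outside, world axes, zero at the start; "wrist_torque": the same for the moment, N m; "gripper_width": finger opening in m.
Only numpy, scipy, OpenCV 4.12 (cv2) and the standard library are available. Lean on these libraries where they do the work, as an engineer would, in place of code of your own. Each camera call takes 0.05 s, during which the arm holds its last target.

## Working session

There is one attempt and no reset: what is moved stays moved. The work goes in short steps, Python scripts to look and compute and a shell command to move; the robot and the scene stay as the last step left them, time stands still between calls to the robot, and variables do not carry over. Pictures are saved under pics/ and viewed, and the job is handed in when it is done.

```bash
mkdir -p pics
cat > h.py <<'E'
import numpy as np,cv2
from scipy.spatial.transform import Rotation as R
from station import status, read_camera, finish_job, cut_out, env
def snap(n,f=None):
    d=read_camera(n)
    if f: cv2.imwrite('pics/'+f,d['color'][:,:,::-1])
    return d
def rot(o):
    o=np.array(o,float)
    return o if o.shape==(3,3) else (R.from_euler('xyz',o).as_matrix() if o.size==3 else R.from_quat(o).as_matrix())
def px2w(d,u,v,z):
    r=rot(d['orientation'])@np.array([(u-d['cx'])/d['fx'],-(v-d['cy'])/d['fy'],-1.])
    e=np.array(d['eye']); return e+r*(z-e[2])/r[2]
def w2px(d,p):
    c=rot(d['orientation']).T@(np.array(p)-np.array(d['eye']))
    return np.array([d['cx']+d['fx']*c[0]/-c[2], d['cy']+d['fy']*c[1]/c[2]])
E
python3 - <<'E'
from h import *
for c in ['scene','top','wrist']:
    d=snap(c,c+'0.png'); print(c,{k:v for k,v in d.items() if k!='color'})
print(status.sense())
E
```

```text
scene {'fx': 469.4631372302332, 'fy': 469.4631372302332, 'cx': 319.67282552000717, 'cy': 201.31589756708686, 'eye': array([0.97358744, 0.33481709, 1.1362212 ]), 'orientation': array([0.56824316, 0.01265311, 2.18936012])}
top {'fx': 384.81942429840245, 'fy': 384.81942429840245, 'cx': 319.83703169804926, 'cy': 196.6836483970239, 'eye': array([ 0.2770082 , -0.05998017,  1.22559895]), 'orientation': array([ 0.14347866, -0.02017707, -1.56361062])}
wrist {'fx': 282.45584516672335, 'fy': 282.45584516672335, 'cx': 319.82529569680963, 'cy': 199.13707543512663, 'eye': array([0.12054055, 0.61742384, 0.38417517]), 'orientation': array([-2.82579730e-01,  1.05066277e-03,  1.25770174e+00])}
{'t': 0.15, 'q': array([-1.28062049,  0.3327225 , -0.06468665,  1.4607203 ,  0.02160965,
        1.34989554, -0.08850893]), 'dq': array([ 0.00052547, -0.00246563,  0.0002379 , -0.0017493 , -0.00098769,
       -0.00107514, -0.00032783]), 'joint_torque': array([ 1.90244558e-03, -6.23634553e+01,  2.54069472e-02, -3.90145504e+01,
       -6.13074889e-02,  3.73058359e-02,  6.77650678e-05]), 'tool_pos': array([0.19224041, 0.59441888, 0.23295271]), 'ee_rot': array([3.14153488e+00, 1.04857716e-03, 1.25801736e+00]), 'contact_force': array([-0.90854436, -0.08313132,  0.34249794]), 'wrist_torque': array([-0.01551942,  0.01893939,  0.00794741]), 'gripper_width': 0.08698412498945622}
```

View pics/scene0.png

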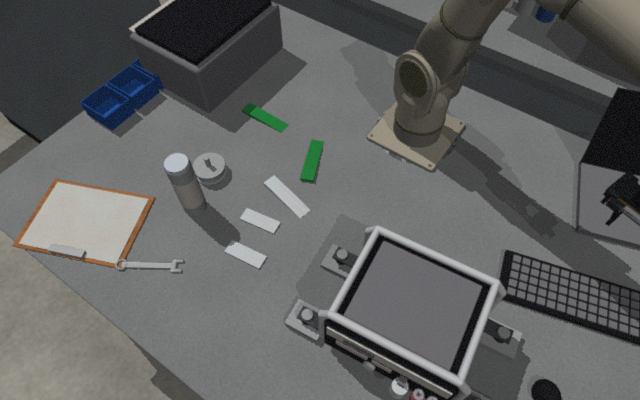

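View pics/top0.png

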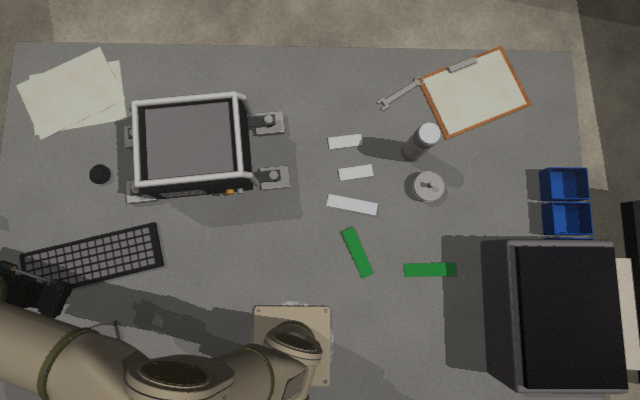

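View pics/wrist0.png

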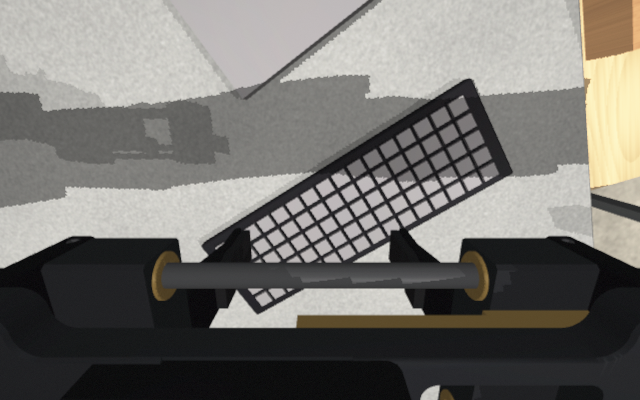

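Run:
```python
from h import *
t=snap('top');s=snap('scene')
for n in ['low_foot','entry','analyser','flat_a_mid','flat_b_mid','taper_tail','cleaner','reel']:
  for c,d in (('top',t),('scene',s)):
    try:
      for r in cut_out(c,n)[:5]:
        u,v=r['centre']; print(n,c,round(r['confidence'],2),np.round([u,v]),r['mask'].sum(),np.round(px2w(d,u,v,0.0),3))
    except Exception as e: print(n,c,e)
a=cv2.resize(t['color'][80:220,90:400],None,fx=2.5,fy=2.5,interpolation=3);cv2.imwrite('pics/t1.png',a[:,:,::-1])
a=cv2.resize(s['color'][200:400,200:540],None,fx=2.3,fy=2.3,interpolation=3);cv2.imwrite('pics/s1.png',a[:,:,::-1])
```

```text
low_foot top 0.95 [192. 143.] 12493 [0.628 0.336 0.   ]
low_foot top 0.74 [357. 173.] 342 [ 0.532 -0.204  0.   ]
low_foot scene 0.58 [410. 316.] 21394 [0.536 0.282 0.   ]
entry top 0.86 [195. 145.] 12476 [0.619 0.325 0.   ]
entry top 0.28 [420. 140.] 929 [ 0.648 -0.412  0.   ]
analyser top 0.81 [193. 146.] 12451 [0.617 0.332 0.   ]
analyser scene 0.84 [410. 317.] 21785 [0.538 0.283 0.   ]
flat_a_mid top 0.77 [345. 138.] 379 [ 0.65  -0.164 -0.   ]
flat_a_mid scene 0.93 [248. 257.] 600 [ 0.645 -0.154  0.   ]
flat_b_mid top 0.91 [355. 173.] 392 [ 0.533 -0.198  0.   ]
flat_b_mid top 0.19 [418. 141.] 939 [ 0.643 -0.408  0.   ]
flat_b_mid scene 0.64 [260. 221.] 468 [ 0.541 -0.196  0.   ]
taper_tail top 0.81 [356. 251.] 707 [ 0.281 -0.198  0.   ]
taper_tail top 0.7 [431. 268.] 618 [ 0.231 -0.436  0.   ]
taper_tail top 0.57 [350. 207.] 627 [ 0.422 -0.18   0.   ]
taper_tail scene 0.87 [263. 116.] 564 [ 0.23  -0.439  0.   ]
taper_tail scene 0.68 [285. 199.] 682 [ 0.442 -0.186  0.   ]
taper_tail scene 0.6 [312. 164.] 599 [ 0.294 -0.196  0.   ]
cleaner top 0.58 [419. 143.] 921 [ 0.637 -0.408  0.   ]
cleaner scene 0.72 [184. 181.] 1642 [ 0.564 -0.467  0.   ]
reel top 0.97 [428. 187.] 800 [ 0.488 -0.435  0.   ]
reel scene 0.56 [211. 170.] 902 [ 0.485 -0.431  0.   ]
```

View pics/t1.png

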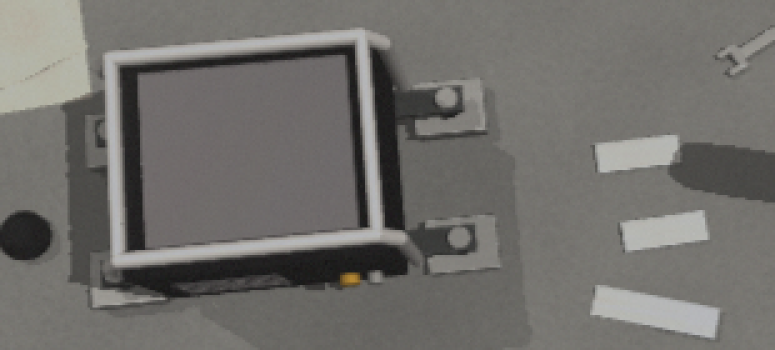

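View pics/s1.png

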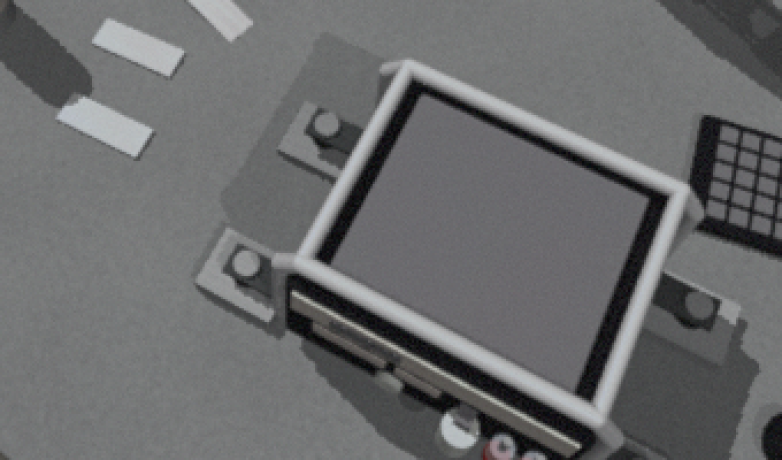

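```bash
cat >> h.py <<'E'
def tri(obs):
    A=[];b=[]
    for d,u,v in obs:
        r=rot(d['orientation'])@np.array([(u-d['cx'])/d['fx'],-(v-d['cy'])/d['fy'],-1.]);r/=np.linalg.norm(r)
        P=np.eye(3)-np.outer(r,r);A.append(P);b.append(P@np.array(d['eye']))
    A=np.vstack(A);b=np.hstack(b);x=np.linalg.lstsq(A,b,rcond=None)[0]
    return x,np.linalg.norm(A@x-b)
E
python3 - <<'E'
from h import *
t=snap('top');s=snap('scene')
for n,a,b in [('near',(274,174.8),(340,254)),('far',(268.4,119.2),(306.5,313.9))]:
    print(n,tri([(t,*a),(s,*b)]),px2w(t,*a,.059),px2w(s,*b,.059))
def up(d,x0,y0,w,h,k,f): cv2.imwrite('pics/'+f,cv2.resize(d['color'][y0:y0+h,x0:x0+w],None,fx=k,fy=k,interpolation=2)[:,:,::-1])
up(t,240,100,60,100,6,'tz.png'); up(s,280,230,100,120,5,'sz.png')
up(t,320,120,90,100,6,'tp.png'); up(s,215,165,110,110,5,'sp.png')
E
python3 -m pendant '8.7 0 0 -6 0 0 0;8.7 0 0 -6 0 0 0;8.7 0 0 -4 0 0 0'
```

```text
near (array([0.51555407, 0.05855564, 0.04910388]), np.float64(0.003113549754554686)) [0.51245293 0.05944761 0.059     ] [0.52080114 0.05917338 0.059     ]
far (array([0.69358984, 0.08141129, 0.05157218]), np.float64(0.0013685085356258473)) [0.69044764 0.08133747 0.059     ] [0.69597062 0.08230138 0.059     ]
t: 1.52
tool_pos: [0.1924, 0.5948, 0.3969]
ee_rot: [-3.141, -0.003, 1.258]
contact_force: [-0.1, -0.1, -0.5]
gripper_width: 0.0871
```

Run:
```python
import cv2,numpy as np
a=[cv2.imread('pics/'+f) for f in ['tz.png','sz.png']];h=600
print([x.shape for x in a])
c=np.zeros((600,870,3),'uint8');c[:600,:360]=a[0];c[:600,365:865]=a[1];cv2.imwrite('pics/cz.png',cv2.resize(c,(800,552)))
a=[cv2.imread('pics/'+f) for f in ['tp.png','sp.png']]
c=np.zeros((600,1100,3),'uint8');c[:600,:540]=a[0];c[:550,545:1095]=a[1];cv2.imwrite('pics/cp.png',cv2.resize(c,(800,436)))
```

```text
[(600, 360, 3), (600, 500, 3)]
```

View pics/cz.png

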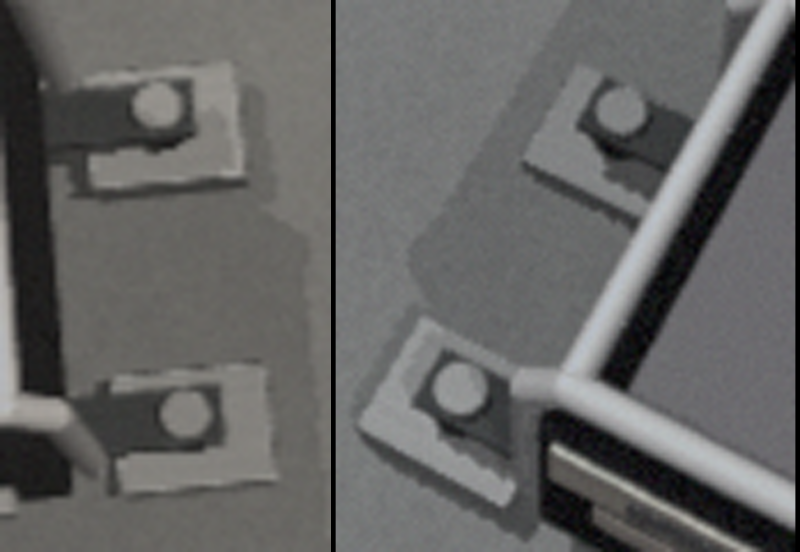

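View pics/cp.png

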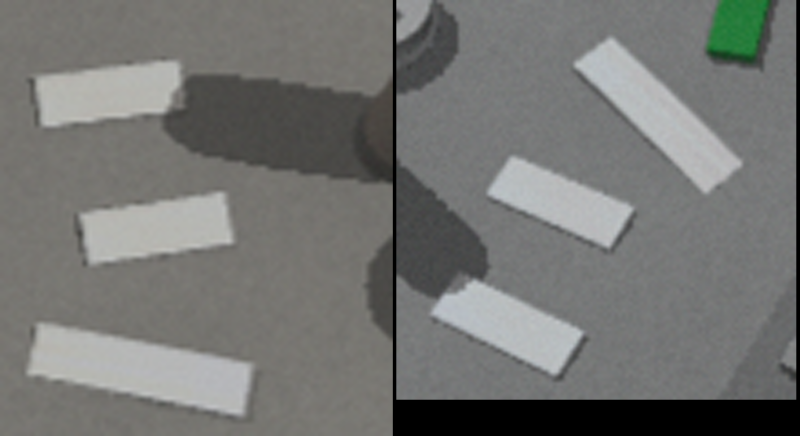

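```bash
cat > plan.py <<'E'
import sys
from h import *
# plan tgt xyz + R target, from measured pose -> tool-frame shift (cm) and rotvec (deg)
def plan(p,rpy,n,cur=None):
    s=status.sense(); P=np.array(s['tool_pos']);Q=R.from_euler('xyz',s['ee_rot'])
    if cur: P=np.array(cur[0]);Q=R.from_euler('xyz',cur[1])
    T=R.from_euler('xyz',rpy); rv=(Q.inv()*T).as_rotvec()/n
    d=(np.array(p)-P)/n
    for i in range(n):
        print(np.round(np.r_[Q.inv().apply(d)*100,np.degrees(rv)],2)); Q=Q*R.from_rotvec(rv)
    print('total tool', np.round(R.from_euler('xyz',s['ee_rot']).inv().apply(np.array(p)-P)*100,2))
E
python3 - <<'E'
from plan import *
plan([.47,-.2,.36],[np.pi,0,0],14)
E
```

```text
[-4.79  3.63  0.25 -0.01 -0.01  5.15]
[-4.45  4.05  0.25 -0.01 -0.01  5.15]
[-4.07  4.43  0.25 -0.01 -0.01  5.15]
[-3.65  4.78  0.25 -0.01 -0.01  5.15]
[-3.21  5.09  0.25 -0.01 -0.01  5.15]
[-2.74  5.35  0.25 -0.01 -0.01  5.15]
[-2.25  5.58  0.26 -0.01 -0.01  5.15]
[-1.74  5.76  0.26 -0.01 -0.01  5.15]
[-1.21  5.89  0.26 -0.01 -0.01  5.15]
[-0.68  5.98  0.26 -0.01 -0.01  5.15]
[-0.14  6.01  0.26 -0.01 -0.01  5.15]
[ 0.4   6.    0.26 -0.01 -0.01  5.15]
[ 0.94  5.94  0.26 -0.01 -0.01  5.15]
[ 1.47  5.83  0.26 -0.01 -0.01  5.15]
total tool [-67.09  50.88   3.46]
```

```bash
python3 -m pendant '8.7 -4.8 3.6 0.2 0 0 5.1;8.7 -4.4 4.0 0.2 0 0 5.1;8.7 -4.1 4.4 0.2 0 0 5.1;8.7 -3.6 4.8 0.2 0 0 5.1;8.7 -3.2 5.1 0.2 0 0 5.1;8.7 -2.7 5.3 0.2 0 0 5.1;8.7 -2.2 5.6 0.2 0 0 5.1'
python3 -m pendant '8.7 -1.7 5.8 0.3 0 0 5.1;8.7 -1.2 5.9 0.3 0 0 5.1;8.7 -0.7 6 0.3 0 0 5.1;8.7 -0.1 6 0.3 0 0 5.1;8.7 0.4 6 0.3 0 0 5.1;8.7 0.9 5.9 0.3 0 0 5.1;8.7 1.5 5.8 0.3 0 0 5.1;8.7 0 0 0 0 0 0'
python3 - <<'E'
from h import *
snap('wrist','w1.png'); print(status.sense()['q'],status.sense()['tool_pos'],status.sense()['ee_rot'])
E
```

```text
t: 2.4
tool_pos: [0.3324, 0.1972, 0.3797]
ee_rot: [-3.141, -0.001, 0.632]
contact_force: [1.1, -0.2, 0.5]
gripper_width: 0.0869
t: 3.4
tool_pos: [0.4747, -0.2006, 0.3579]
ee_rot: [3.138, 0.002, 0.004]
contact_force: [-0.5, 0.8, 0.4]
gripper_width: 0.0869
[-0.59874801  0.02466427  0.93833137  1.57293683 -0.01764358  1.55512555
  0.34770557] [ 0.47483236 -0.19814829  0.35805944] [3.13983288e+00 1.75279976e-03 7.96951999e-03]
```

View pics/w1.png

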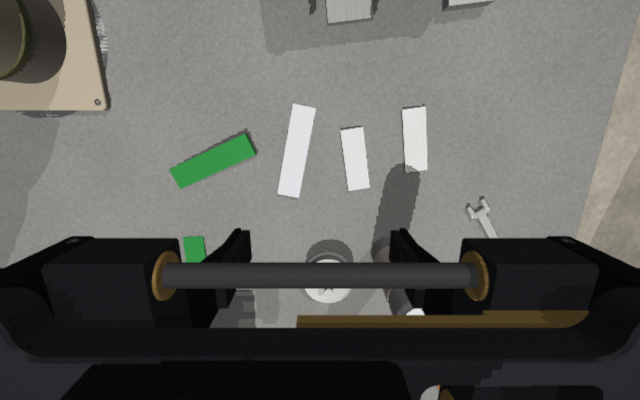

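Run:
```python
from h import *
d=snap('wrist'); cv2.imwrite('pics/w1z.png',cv2.resize(d['color'][90:210,250:450],None,fx=4,fy=4,interpolation=2)[:,:,::-1])
g=cv2.cvtColor(d['color'],cv2.COLOR_RGB2GRAY); 
hsv=cv2.cvtColor(d['color'],cv2.COLOR_RGB2HSV)
m=((g>190)&(hsv[:,:,1]<40)).astype('uint8'); m[:95]=0;m[215:]=0;m[:,:265]=0;m[:,450:]=0
m=cv2.morphologyEx(m,cv2.MORPH_OPEN,np.ones((3,3),'uint8'))
for c in cv2.findContours(m,0,2)[0]:
    if cv2.contourArea(c)<500: continue
    b=cv2.boxPoints(cv2.minAreaRect(c)); print(cv2.contourArea(c)); W=np.array([px2w(d,u,v,.005) for u,v in b]); print(np.round(W[:,:2],4).tolist(), [round(float(np.linalg.norm(W[i]-W[(i+1)%4])),4) for i in range(4)],W.mean(0).round(4))
```

```text
1256.0
[[0.5099, -0.1467], [0.549, -0.1424], [0.566, -0.2506], [0.5246, -0.2554]] [0.0393, 0.1095, 0.0417, 0.1097] [ 0.5374 -0.1988  0.005 ]
1279.0
[[0.6141, -0.1107], [0.6534, -0.1095], [0.6682, -0.2164], [0.6264, -0.2178]] [0.0394, 0.108, 0.0418, 0.1078] [ 0.6405 -0.1636  0.005 ]
1940.5
[[0.3932, -0.2612], [0.4283, -0.1034], [0.4672, -0.1102], [0.4356, -0.2694]] [0.1617, 0.0395, 0.1623, 0.0431] [ 0.4311 -0.1861  0.005 ]
```

View pics/w1z.png

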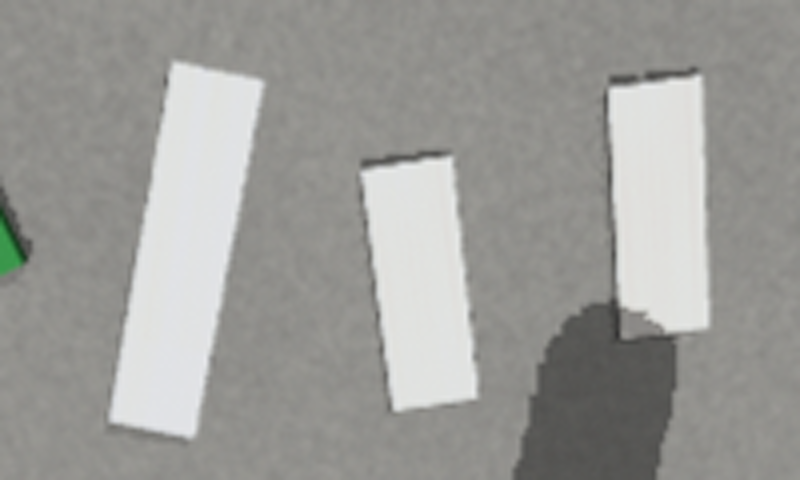

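Run:
```python
from plan import *
r=[np.pi+np.radians(12),0,np.radians(8.3)]
plan([.543,-.241,.06],r,6)
```

```text
[ 1.13  0.75  4.97  2.   -0.12 -1.27]
[ 1.12  0.95  4.94  2.   -0.12 -1.27]
[ 1.11  1.15  4.9   2.   -0.12 -1.27]
[ 1.09  1.34  4.85  2.   -0.12 -1.27]
[ 1.07  1.53  4.8   2.   -0.12 -1.27]
[ 1.05  1.72  4.74  2.   -0.12 -1.27]
total tool [ 6.79  4.51 29.82]
```

```bash
python3 -m pendant '6 1.1 0.8 5 2 0 -1.3;6 1.1 0.9 4.9 2 0 -1.3;6 1.1 1.1 4.9 2 0 -1.3;6 1.1 1.3 4.8 2 0 -1.3;6 0 0 0 0 0 0'
python3 - <<'E'
from h import *
snap('wrist','w2.png');
from plan import *
plan([.543,-.241,.06],[np.pi+np.radians(12),0,np.radians(8.3)],2)
E
```

```text
t: 4.12
tool_pos: [0.5193, -0.2234, 0.1575]
ee_rot: [-2.999, -0.001, 0.103]
contact_force: [-0.5, 0.6, 0.4]
gripper_width: 0.0607
[ 1.03  1.65  4.84  1.98 -0.33 -1.16]
[ 1.02  1.84  4.77  1.98 -0.33 -1.16]
total tool [2.05 3.31 9.67]
```

View pics/w2.png

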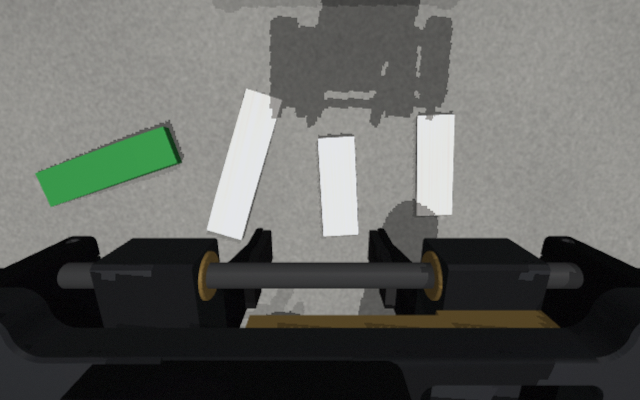

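```bash
cat >> h.py <<'E'
def rects(d,z,roi,thr=190):
    g=cv2.cvtColor(d['color'],cv2.COLOR_RGB2GRAY);hsv=cv2.cvtColor(d['color'],cv2.COLOR_RGB2HSV)
    m=((g>thr)&(hsv[:,:,1]<40)).astype('uint8'); k=np.zeros_like(m);x0,y0,x1,y1=roi;k[y0:y1,x0:x1]=1;m*=k
    m=cv2.morphologyEx(m,cv2.MORPH_OPEN,np.ones((3,3),'uint8'))
    for c in cv2.findContours(m,0,2)[0]:
        if cv2.contourArea(c)<500: continue
        W=np.array([px2w(d,u,v,z)[:2]*1000 for u,v in c[:,0]],np.float32); r=cv2.minAreaRect(W); b=cv2.boxPoints(r)
        print('ctr',np.round(r[0],1),'size',np.round(r[1],1),'ang',round(r[2],1),'corners',b.round(0).tolist())
E
python3 - <<'E'
from h import *
d=snap('wrist'); rects(d,.005,(200,80,460,240))
cv2.imwrite('pics/w2z.png',cv2.resize(d['color'][80:250,200:470],None,fx=2.9,fy=2.9,interpolation=2)[:,:,::-1])
E
```

```text
ctr [ 538.  -198.7] size [ 39.4 109.4] ang 9.2 corners [[510.0, -148.0], [527.0, -256.0], [566.0, -249.0], [549.0, -142.0]]
ctr [ 641.8 -164.3] size [ 39.3 109.6] ang 8.6 corners [[614.0, -113.0], [631.0, -221.0], [669.0, -216.0], [653.0, -107.0]]
ctr [ 430.7 -186.6] size [162.   41.1] ang 78.2 corners [[394.0, -262.0], [434.0, -270.0], [467.0, -111.0], [427.0, -103.0]]
```

View pics/w2z.png

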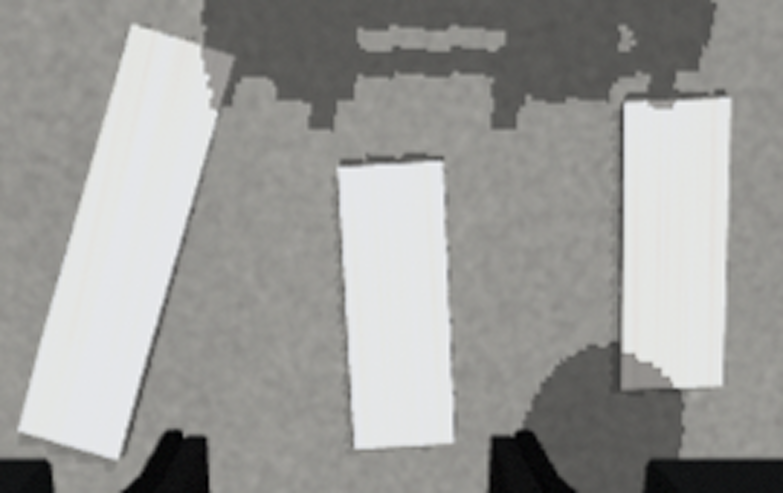

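```bash
python3 -m pendant '6 1 1.7 4.8 2 0 -1.5;6 1 1.8 4.8 2 0 -1.5;6 0 0 0 0 0 0'
python3 - <<'E'
from plan import *
r=[np.pi+np.radians(12),0,np.radians(9)]
plan([.5448,-.2415,.0138],r,2);print(status.sense()['tool_pos'],np.degrees(status.sense()['ee_rot']))
E
```

```text
t: 4.6
tool_pos: [0.5433, -0.2413, 0.0598]
ee_rot: [-2.932, -0.013, 0.155]
contact_force: [-0.2, -0.1, 1.3]
gripper_width: 0.0603
[ 0.04  0.5   2.25 -0.01 -0.38  0.01]
[ 0.06  0.5   2.25 -0.01 -0.38  0.01]
total tool [0.09 1.   4.49]
[ 0.54327232 -0.24127023  0.05979907] [-167.97255295   -0.74968148    8.86053773]
```

```bash
python3 -m pendant '6 0 0.5 2.2 0 -0.4 0;6 0.1 0.5 2.2 0 -0.3 0;4.6 0 0 0 0 0 0;3.5 0 0 0 0 0 0;3.5 0 0 0 0 0 0;3.5 0 0 0 0 0 0' 25
python3 - <<'E'
from h import *
snap('wrist','w3.png');print(status.sense()['gripper_width'],status.sense()['tool_pos'],np.degrees(status.sense()['ee_rot']))
E
```

```text
t: 5.35
tool_pos: [0.5455, -0.2429, 0.0161]
ee_rot: [-2.933, -0.004, 0.156]
contact_force: [-0.7, -0.1, 3.9]
gripper_width: 0.0365
0.03621495146596138 [ 0.54548108 -0.24293229  0.01599503] [-168.05823361   -0.24390649    8.94869722]
```

View pics/w3.png

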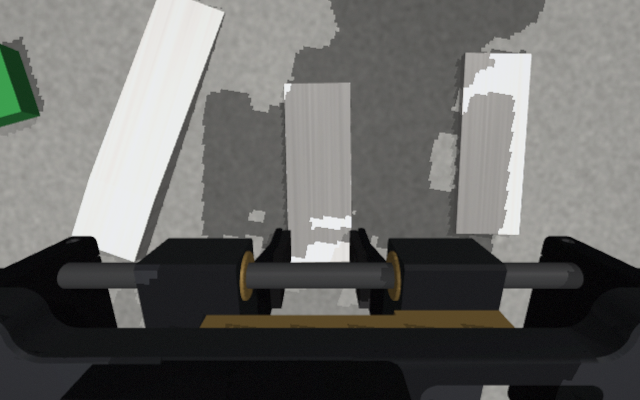

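```bash
python3 -m pendant '6 0 0 0 0 0 0;6 0 0 0 0 0 0'; python3 -m pendant '6 0 0 0.1 0 0 0;6 0 0 0.1 0 0 0;6 0 0 0 0 0 0'
```

```text
t: 5.65
tool_pos: [0.5452, -0.2426, 0.0152]
ee_rot: [-2.933, -0.003, 0.156]
contact_force: [-0.7, 0.4, -0.1]
gripper_width: 0.0494
t: 6.02
tool_pos: [0.5454, -0.2422, 0.0134]
ee_rot: [-2.933, -0.004, 0.157]
contact_force: [-0.3, -0.3, 0.9]
gripper_width: 0.0593
```

```bash
python3 -m pendant '6 0 0 0.05 0 0 0;4.4 0 0 0 0 0 0;4.4 0 0 0 0 0 0;3.8 0 0 0 0 0 0;3.8 0 0 0 0 0 0;3.8 0 0 0 0 0 0' 25
```

```text
t: 6.78
tool_pos: [0.5452, -0.2423, 0.013]
ee_rot: [-2.933, -0.004, 0.156]
contact_force: [-1.9, -0.3, 4.4]
gripper_width: 0.0389
```

```bash
python3 -m pendant '3 0 0 0 0 0 0;3 0 0 0 0 0 0' 25; python3 -m pendant '3 0 0 -1 0 0 0;3 0 0 -1 0 0 0;3 0 0 0 0 0 0'
python3 - <<'E'
from h import *
snap('wrist','w4.png')
E
```

```text
t: 7.02
tool_pos: [0.5452, -0.2423, 0.013]
ee_rot: [-2.933, -0.004, 0.156]
contact_force: [-1.7, 0.3, 4.8]
gripper_width: 0.0394
t: 7.4
tool_pos: [0.5463, -0.2468, 0.0334]
ee_rot: [-2.934, -0.005, 0.156]
contact_force: [-0.2, -0.5, -1.0]
gripper_width: 0.0393
```

View pics/w4.png

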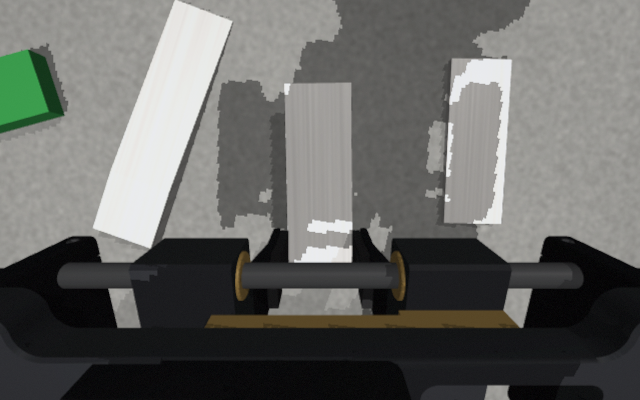

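Run:
```python
from plan import *
plan([.537,-.11,.12],[np.pi+np.radians(12),0,np.radians(8)],4)
```

```text
[ 0.32 -3.78 -1.43  0.01 -0.01  0.25]
[ 0.3  -3.78 -1.42  0.01 -0.01  0.25]
[ 0.28 -3.78 -1.42  0.01 -0.01  0.25]
[ 0.27 -3.79 -1.42  0.01 -0.01  0.25]
total tool [  1.27 -15.12  -5.7 ]
```

```bash
python3 -m pendant '3 0.3 -2.8 -2.4 0 0 0.2;3 0.3 -3.8 -1.4 0 0 0.2;3 0.3 -3.8 -1 0 0 0.2;3 0.3 -3.8 -0.9 0 0 0.2;3 0 -1 0 0 0 0;3 0 0 0 0 0 0' 35
python3 - <<'E'
from h import *
d=snap('wrist','w5.png');np.save('w5.npy',d,allow_pickle=True);print(status.sense()['tool_pos'])
E
```

```text
t: 8.2
tool_pos: [0.5368, -0.1088, 0.1195]
ee_rot: [-2.933, -0.001, 0.144]
contact_force: [-0.1, 0.4, -0.5]
gripper_width: 0.039
[ 0.53660118 -0.10982832  0.11929756]
```

View pics/w5.png

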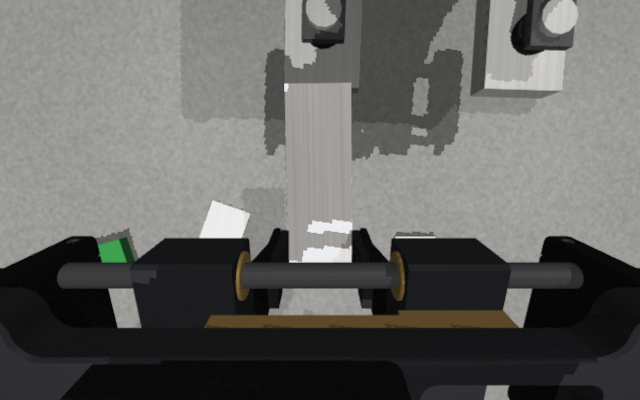

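Run:
```python
from h import *
d=np.load('w5.npy',allow_pickle=True).item()
cv2.imwrite('pics/w5z.png',cv2.resize(d['color'][0:130,240:600],None,fx=2.2,fy=2.2,interpolation=2)[:,:,::-1])
cv2.imwrite('pics/w5y.png',cv2.resize(d['color'][0:110,265:385],None,fx=6,fy=5.4,interpolation=2)[:,:,::-1])
for p in [(322,11),(557,17)]: print(px2w(d,*p,.059))
```

```text
[0.51514682 0.05923403 0.059     ]
[0.69270896 0.0805166  0.059     ]
```

View pics/w5y.png

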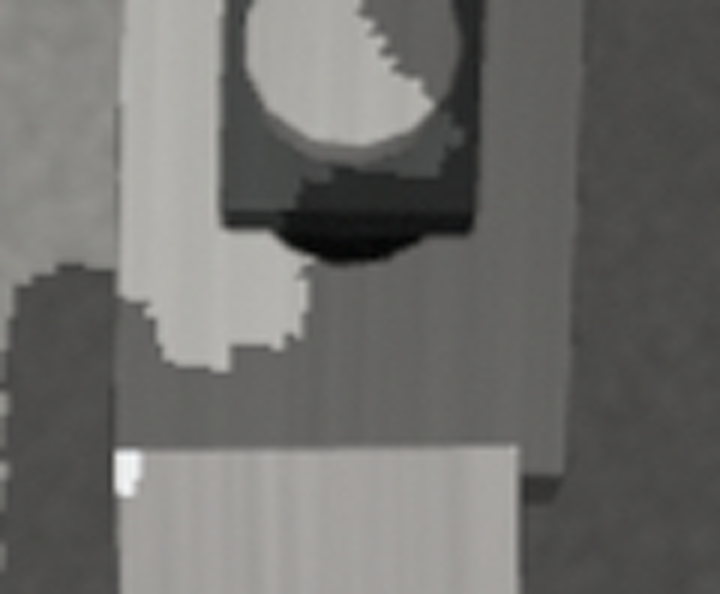

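View pics/w5z.png

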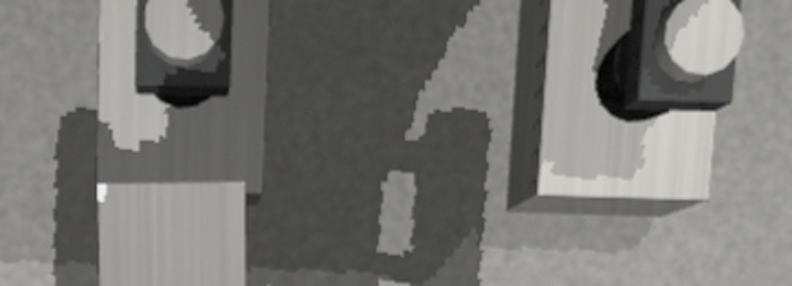

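Run:
```python
from h import *
d=np.load('w5.npy',allow_pickle=True).item()
b=px2w(d,358.3,92.6,0); print(b)
for h in (.005,.007,.009,.011,.013,.015): print(h,w2px(d,b+[0,0,h]))
f=np.array([.5152,.0592]);y=np.radians(6.8);ay=np.array([-np.sin(y),np.cos(y)]);ax=np.array([np.cos(y),np.sin(y)])
for h in (0,.007,.010,.013,.016): print(h,[w2px(d,[*(f+s*.035*ax-.045*ay),h]).round(1) for s in (-1,1)])
print('far thick',[w2px(d,[*(f+.18*ax+s*.035*ax-.045*ay),.025]).round(1) for s in (-1,1)])
```

```text
[0.5569645  0.02180053 0.        ]
0.005 [359.00850626  91.02566198]
0.007 [359.29924914  90.37961608]
0.009 [359.59432724  89.7239371 ]
0.011 [359.89383824  89.05840795]
0.013 [360.19788281  88.38280499]
0.015 [360.50656466  87.69689776]
0 [array([284.7,  93.8]), array([356.1,  95.6])]
0.007 [array([283.8,  91.6]), array([357.1,  93.5])]
0.01 [array([283.4,  90.6]), array([357.5,  92.5])]
0.013 [array([282.9,  89.6]), array([357.9,  91.5])]
0.016 [array([282.5,  88.6]), array([358.3,  90.5])]
far thick [array([482.9,  90.6]), array([561.2,  92.6])]
```

Run:
```python
from plan import *
plan([.5298,-.0629,.034],[np.pi+np.radians(12),0,np.radians(6.6)],4); print(status.sense()['wrist_torque'])
```

```text
[-0.   -0.72  2.33  0.01  0.08  0.38]
[-0.01 -0.72  2.33  0.01  0.08  0.38]
[-0.02 -0.72  2.33  0.01  0.08  0.38]
[-0.03 -0.72  2.33  0.01  0.08  0.38]
total tool [-0.01 -2.87  9.33]
[-0.41038107 -0.00189464 -0.03841937]
```

```bash
python3 -m pendant '3 0 -0.7 2.3 0 0.1 0.4;3 0 -0.7 2.3 0 0.1 0.4;3 0 -0.7 2.3 0 0.1 0.4;3 0 -0.7 2.3 0 0.1 0.4;3 0 0 0 0 0 0'
python3 - <<'E'
from h import *
d=snap('wrist','w6.png');s=status.sense();print(s['wrist_torque'],s['contact_force'],s['tool_pos'],np.degrees(s['ee_rot']))
E
```

```text
t: 8.88
tool_pos: [0.5295, -0.0637, 0.0338]
ee_rot: [-2.933, 0.002, 0.113]
contact_force: [-0.2, 0.2, -0.5]
gripper_width: 0.0386
[-4.15731890e-01 -1.46841811e-04  5.67150081e-02] [ 0.21648415 -0.16607243 -0.69574561] [ 0.53029732 -0.0644295   0.035     ] [-1.68076488e+02  1.11997025e-02  6.46124778e+00]
```

View pics/w6.png

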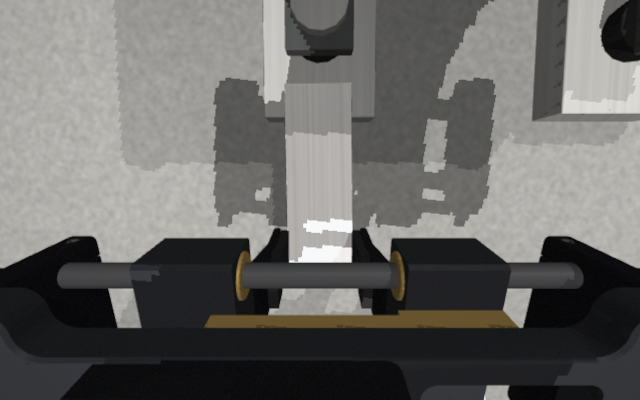

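```bash
cat > s.py <<'E'
from h import *
s=status.sense();print('tq',np.round(s['wrist_torque'],3),'F',np.round(s['contact_force'],2),'p',np.round(s['tool_pos'],4),'q',np.round(np.degrees(s['ee_rot']),2),round(s['gripper_width']*1000,1))
E
for i in 1; do :; done
python3 -m pendant '3 0 0.06 0.3 0 0 0;3 0 0.06 0.3 0 0 0;3 0 0 0 0 0 0' >/dev/null; python3 s.py
python3 -m pendant '3 0 0.04 0.15 0 0 0;3 0 0 0 0 0 0' >/dev/null; python3 s.py
```

```text
tq [-0.374  0.018 -0.011] F [ 0.31  0.11 -0.53] p [ 0.531  -0.0633  0.0295] q [-1.6804e+02 -1.0000e-01  6.5100e+00] 38.7
tq [-0.341 -0.016 -0.015] F [ 0.59 -0.88  0.65] p [ 0.531  -0.0631  0.0279] q [-1.6804e+02 -1.1000e-01  6.5200e+00] 38.9
```

```bash
python3 -m pendant '3 0 0.02 0.1 0 0 0;3 0 0 0 0 0 0' >/dev/null; python3 s.py
python3 -m pendant '3 0 0.02 0.1 0 0 0;3 0 0 0 0 0 0' >/dev/null; python3 s.py
python3 -m pendant '3 0 0.02 0.1 0 0 0;3 0 0 0 0 0 0' >/dev/null; python3 s.py
```

```text
tq [-0.343  0.026  0.013] F [-0.2  -0.84 -0.84] p [ 0.531  -0.0631  0.0269] q [-1.6804e+02 -1.0000e-01  6.5300e+00] 38.7
tq [-0.306 -0.05   0.004] F [ 0.84 -0.77  1.08] p [ 0.531  -0.063   0.0258] q [-1.6804e+02 -1.0000e-01  6.5300e+00] 38.5
tq [-0.325 -0.044  0.016] F [-0.67 -0.83  2.25] p [ 0.531  -0.0631  0.0248] q [-1.6804e+02 -1.0000e-01  6.5300e+00] 38.7
```

```bash
python3 -m pendant '3 0 0.02 0.1 0 0 0;3 0 0 0 0 0 0' >/dev/null; python3 s.py
python3 -m pendant '3 0 0.02 0.1 0 0 0;3 0 0 0 0 0 0' >/dev/null; python3 s.py
python3 - <<'E'
from h import *
d=snap('wrist');cv2.imwrite('pics/w7.png',cv2.resize(d['color'][0:270,220:420],None,fx=3,fy=2.2,interpolation=2)[:,:,::-1])
E
```

```text
tq [-0.257 -0.042 -0.053] F [-0.23 -1.65  1.28] p [ 0.5309 -0.0631  0.0238] q [-1.6804e+02 -1.0000e-01  6.5200e+00] 38.5
tq [-0.238 -0.027 -0.012] F [ 0.2 -1.   2.3] p [ 0.531  -0.0631  0.0228] q [-1.6804e+02 -1.0000e-01  6.5200e+00] 39.0
```

View pics/w7.png

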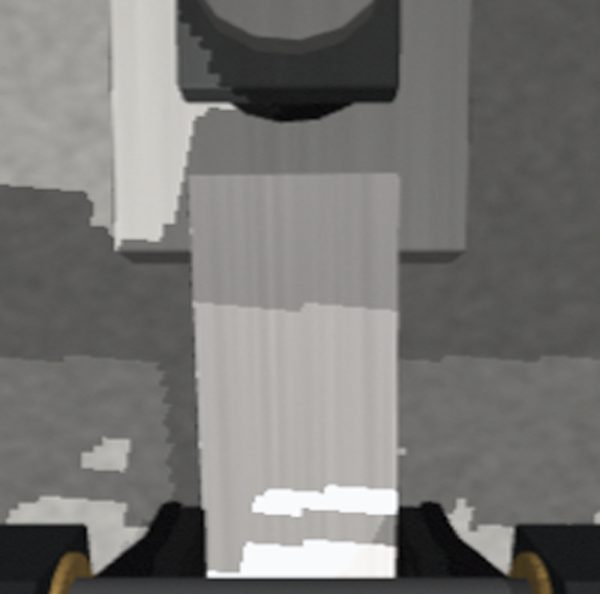

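Run:
```python
from h import *
d=snap('wrist');s=status.sense();p=np.array(s['tool_pos']);y=np.radians(6.8);ay=np.array([-np.sin(y),np.cos(y),0])
for L in (.098,.100):
  for dz in (-.014,-.011,-.008,-.005,-.002): print(L,dz,w2px(d,p+ay*L+[0,0,dz]).round(1))
# pad front edge corner in this view
f=np.array([.5152,.0592]);a=ay[:2];ax=np.array([np.cos(y),np.sin(y)])
for h in (0,.007,.010,.013,.016): print(h,[w2px(d,[*(f+s*.035*ax-.045*a),h]).round(1) for s in (-1,1)])
```

```text
0.098 -0.014 [317.4  88.1]
0.098 -0.011 [317.4  86.5]
0.098 -0.008 [317.3  84.8]
0.098 -0.005 [317.3  83.1]
0.098 -0.002 [317.3  81.4]
0.1 -0.014 [317.4  84.7]
0.1 -0.011 [317.4  83.1]
0.1 -0.008 [317.3  81.4]
0.1 -0.005 [317.3  79.6]
0.1 -0.002 [317.2  77.8]
0 [array([262. , 123.8]), array([369.7, 123.3])]
0.007 [array([259.7, 121.7]), array([371.7, 121.1])]
0.01 [array([258.7, 120.7]), array([372.6, 120.1])]
0.013 [array([257.6, 119.7]), array([373.5, 119.1])]
0.016 [array([256.5, 118.6]), array([374.5, 118.1])]
```

```bash
python3 -m pendant '3 0 -0.19 -0.88 0 0 0;3 0 0 0 -2.4 0 0;3 0 0 0 -2.4 0 0;3 0 0 0 0 0 0' >/dev/null; python3 s.py
python3 - <<'E'
from h import *
d=snap('wrist');np.save('w8.npy',d,allow_pickle=True);cv2.imwrite('pics/w8.png',cv2.resize(d['color'][0:270,220:420],None,fx=3,fy=2.2,interpolation=2)[:,:,::-1])
E
```

```text
tq [ 0.164 -0.035 -0.023] F [-0.22  1.3   0.76] p [ 0.531  -0.0619  0.0322] q [-1.728e+02 -1.100e-01  6.630e+00] 38.8
```

View pics/w8.png

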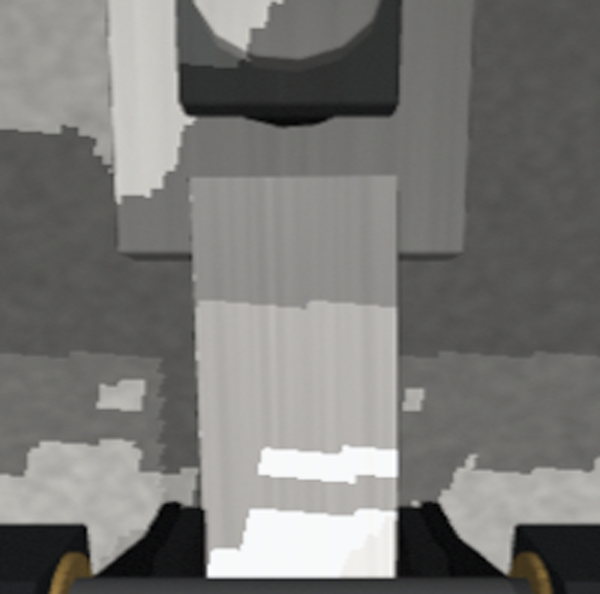

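```bash
python3 -m pendant '3 0 -0.02 -0.2 0 0 0;3 0 0 0 0 0 0' >/dev/null; python3 s.py
python3 -m pendant '3 0 -0.02 -0.2 0 0 0;3 0 0 0 0 0 0' >/dev/null; python3 s.py
python3 -m pendant '3 0 -0.04 -0.3 0 0 0;3 0 0 0 0 0 0' >/dev/null; python3 s.py
python3 - <<'E'
from h import *
d=snap('wrist');np.save('w9.npy',d,allow_pickle=True);cv2.imwrite('pics/w9.png',cv2.resize(d['color'][0:270,220:420],None,fx=3,fy=2.2,interpolation=2)[:,:,::-1])
E
```

```text
tq [-0.046  0.066  0.017] F [ 0.31 -0.16  0.72] p [ 0.5308 -0.0634  0.0339] q [-1.7281e+02 -9.0000e-02  6.5000e+00] 39.0
tq [-0.305  0.044  0.012] F [-0.41 -0.33  0.26] p [ 0.5308 -0.0634  0.0358] q [-1.7285e+02 -9.0000e-02  6.5100e+00] 38.9
tq [-0.312 -0.009  0.055] F [-0.5   0.61  0.25] p [ 0.531  -0.0631  0.039 ] q [-1.7284e+02 -1.0000e-01  6.5300e+00] 39.0
```

View pics/w9.png

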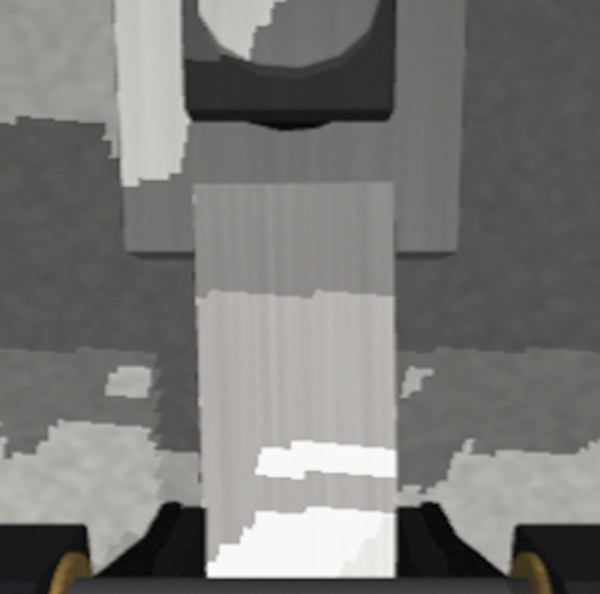

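```bash
python3 -m pendant '3 -0.1 0 0 2.4 0 0;3 0 0 0 2.4 0 0;3 0 0 0 0 0 0' >/dev/null; python3 s.py
python3 -m pendant '3 0 0.1 0.45 0 0 0;3 0 0.09 0.43 0 0 0;3 0 0 0 0 0 0' >/dev/null; python3 s.py
```

```text
tq [-0.38   0.006 -0.016] F [ 0.37 -0.87 -0.69] p [ 0.5297 -0.0641  0.0387] q [-1.6806e+02 -8.0000e-02  6.4400e+00] 38.4
tq [-0.352  0.012 -0.034] F [-0.88  0.41 -0.35] p [ 0.5296 -0.0628  0.0293] q [-1.6804e+02 -5.0000e-02  6.5700e+00] 39.2
```

```bash
python3 -m pendant '3 0 -0.5 0.08 0 0 0;3 0 -0.5 0.1 0 0 0;3 0 -0.5 0.1 0 0 0;3 0 -0.5 0.1 0 0 0;3 0 0 0 0 0 0' >/dev/null; python3 s.py
python3 -m pendant '3 0 -0.5 0.11 0 0 0;3 0 -0.5 0.11 0 0 0;3 0 -0.5 0.11 0 0 0;3 0 0 0 0 0 0' >/dev/null; python3 s.py
python3 - <<'E'
from h import *
d=snap('wrist');cv2.imwrite('pics/w10.png',cv2.resize(d['color'][0:270,220:420],None,fx=3,fy=2.2,interpolation=2)[:,:,::-1])
E
```

```text
tq [-0.419  0.009  0.006] F [-0.23 -0.29 -1.17] p [ 0.5276 -0.0424  0.0303] q [-1.6802e+02 -1.0000e-01  6.5800e+00] 39.1
tq [-0.396 -0.02   0.036] F [ 0.19 -0.21 -1.11] p [ 0.5258 -0.0271  0.0301] q [-1.6802e+02 -9.0000e-02  6.5800e+00] 38.5
```

View pics/w10.png

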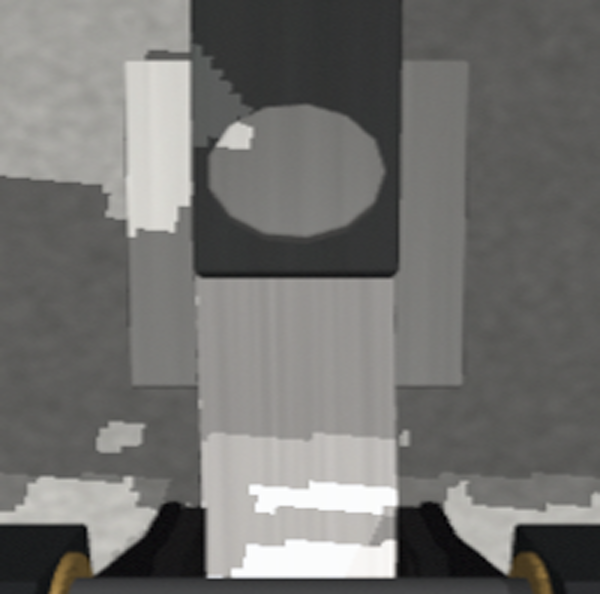

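```bash
python3 -m pendant '3 0 -0.5 0.11 0 0 0;3 0 -0.5 0.11 0 0 0;3 0 -0.5 0.11 0 0 0;3 0 0 0 0 0 0' >/dev/null; python3 s.py
python3 -m pendant '3 0 -0.5 0.11 0 0 0;3 0 -0.5 0.11 0 0 0;3 0 0 0 0 0 0' >/dev/null; python3 s.py
python3 - <<'E'
from h import *
d=snap('wrist');cv2.imwrite('pics/w11.png',cv2.resize(d['color'][0:270,220:420],None,fx=3,fy=2.2,interpolation=2)[:,:,::-1]);print(px2w(d,319,77,.059))
E
```

```text
tq [-0.367 -0.005 -0.027] F [ 0.72 -0.3  -0.25] p [ 0.524  -0.0118  0.03  ] q [-1.6802e+02 -9.0000e-02  6.5800e+00] 38.5
tq [-0.391 -0.042 -0.01 ] F [ 0.3  -0.54 -0.73] p [ 0.5228 -0.0017  0.0299] q [-1.6802e+02 -9.0000e-02  6.5700e+00] 38.9
[0.5131886  0.08740442 0.059     ]
```

View pics/w11.png

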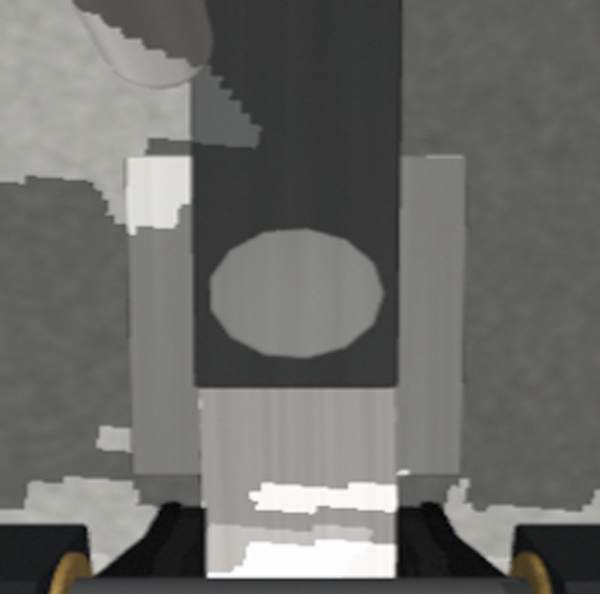

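```bash
python3 - <<'E'
from h import *
d=read_camera('wrist')
K=np.array([[d['fx'],0,d['cx']],[0,d['fy'],d['cy']],[0,0,1]])
obj=np.array([[-.035,.045,0],[.035,.045,0],[.035,-.045,0],[-.035,-.045,0]])
img=np.array([[262.3,71.2],[375,71],[373.3,215.2],[264,215.2]])
ok,rv,tv=cv2.solvePnP(obj,img,K,None)
Rc=rot(d['orientation']); c=np.diag([1,-1,-1])
for o in [[0,0,0],*obj]:
  pc=cv2.Rodrigues(rv)[0]@np.array(o)+tv[:,0]; print(np.round(Rc@(c@pc)+d['eye'],4))
print(cv2.projectPoints(obj,rv,tv,K,None)[0][:,0]-img)
E
python3 -m pendant '3 0 0.02 0.1 0 0 0;3 0 0 0 0 0 0' >/dev/null; python3 s.py
python3 -m pendant '3 0 0.02 0.1 0 0 0;3 0 0 0 0 0 0' >/dev/null; python3 s.py
```

```text
[0.5158 0.0617 0.0136]
[0.4759 0.1025 0.0128]
[0.5455 0.1104 0.0132]
[0.5557 0.021  0.0144]
[0.4862 0.0131 0.014 ]
[[-0.00226469 -0.01439047]
 [-0.02639537  0.00271625]
 [ 0.01175208  0.03511162]
 [ 0.01782077 -0.02313864]]
tq [-0.342  0.022 -0.032] F [-0.52  0.45  0.06] p [ 0.5229 -0.0025  0.0288] q [-1.6804e+02 -9.0000e-02  6.5100e+00] 38.9
tq [-0.27   0.419  0.151] F [-2.02 -2.02  5.14] p [ 0.523  -0.0025  0.0281] q [-1.6803e+02 -1.0000e-01  6.5100e+00] 38.7
```

```bash
python3 -m pendant '4.6 0 0 0 0 0 0;5.4 0 0 0 0 0 0;5.4 0 0 0 0 0 0' ; python3 s.py
python3 -m pendant '5.4 0 1 -0.1 0 0 0;5.4 0 3 -0.5 0 0 0;5.4 0 4 -2 0 0 0;5.4 0 0 0 0 0 0' ;python3 s.py
python3 - <<'E'
from h import *
d=snap('wrist');np.save('w12.npy',d,allow_pickle=True);cv2.imwrite('pics/w12.png',d['color'][:,:,::-1])
E
```

```text
t: 16.02
tool_pos: [0.5229, -0.0021, 0.0278]
ee_rot: [-2.933, -0.002, 0.114]
contact_force: [-0.8, 0.2, -0.1]
gripper_width: 0.0525
tq [-0.338 -0.008 -0.009] F [-0.82  0.2  -0.12] p [ 0.5229 -0.0021  0.0278] q [-1.6803e+02 -9.0000e-02  6.5400e+00] 52.5
t: 16.52
tool_pos: [0.5328, -0.0902, 0.0375]
ee_rot: [-2.936, -0.003, 0.108]
contact_force: [-0.0, -0.6, 0.1]
gripper_width: 0.054
tq [-0.323 -0.002  0.04 ] F [-0.05 -0.59  0.14] p [ 0.5328 -0.0902  0.0375] q [-168.19   -0.17    6.21] 54.0
```

View pics/w12.png

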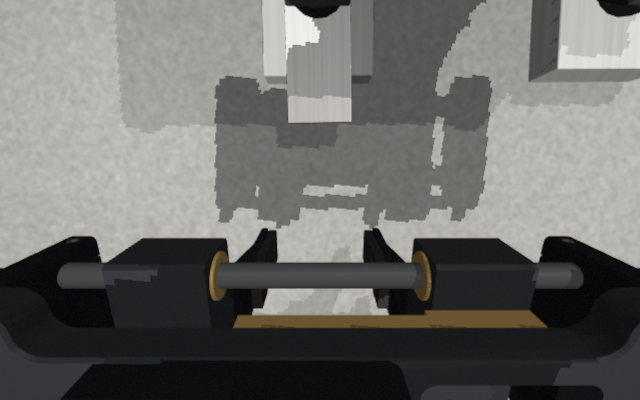

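Run:
```python
from plan import *
plan([.4195,-.262,.12],[np.pi+np.radians(12),0,np.radians(-11.8)],6)
```

```text
[-2.19  2.33 -1.91  0.01  0.61  2.96]
[-2.05  2.44 -1.93  0.01  0.61  2.96]
[-1.9   2.55 -1.96  0.01  0.61  2.96]
[-1.74  2.64 -1.98  0.01  0.61  2.96]
[-1.58  2.72 -1.99  0.01  0.61  2.96]
[-1.42  2.8  -2.01  0.01  0.61  2.96]
total tool [-13.14  14.01 -11.47]
```

```bash
python3 -m pendant '6 -2.2 2.3 -1.9 0 0.6 3;6 -2.1 2.4 -1.9 0 0.6 3;6 -1.9 2.5 -2 0 0.6 3;6 -1.7 2.6 -2 0 0.6 3;6 -1.6 2.7 -2 0 0.6 3;6 -1.4 2.8 -2 0 0.6 3;6 0 0 0 0 0 0'
python3 s.py
python3 - <<'E'
from h import *
d=snap('wrist','w13.png'); rects(d,.006,(200,30,470,270),170)
E
```

```text
t: 17.45
tool_pos: [0.4183, -0.2607, 0.1214]
ee_rot: [-2.933, 0.001, -0.211]
contact_force: [-0.1, 0.2, -0.6]
gripper_width: 0.0601
tq [-0.27   0.129  0.011] F [-0.07  0.18 -0.58] p [ 0.4183 -0.2607  0.1214] q [-1.6808e+02  3.0000e-02 -1.2110e+01] 60.1
ctr [ 430.5 -193.8] size [145.7  42.2] ang 79.1 corners [[396.0, -261.0], [437.0, -269.0], [465.0, -126.0], [424.0, -118.0]]
```

View pics/w13.png

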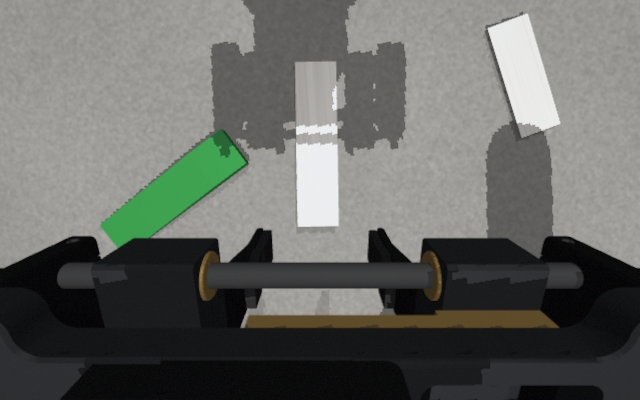

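Run:
```python
from h import *
d=read_camera('wrist')
cv2.imwrite('pics/w13z.png',cv2.resize(d['color'][50:240,270:360],None,fx=5,fy=3,interpolation=2)[:,:,::-1])
for h in (0.0,.0115): print(h,px2w(d,296.5,227,h),px2w(d,339,226.5,h),px2w(d,295.5,62,h),px2w(d,336,62,h))
```

```text
0.0 [ 0.39559585 -0.26050715  0.        ] [ 0.43803841 -0.26895858  0.        ] [ 0.42930978 -0.10138072  0.        ] [ 0.46797106 -0.10959392  0.        ]
0.0115 [ 0.39696584 -0.25875552  0.0115    ] [ 0.4376942  -0.26686562  0.0115    ] [ 0.42931811 -0.10605598  0.0115    ] [ 0.46641792 -0.11393746  0.0115    ]
```

View pics/w13z.png

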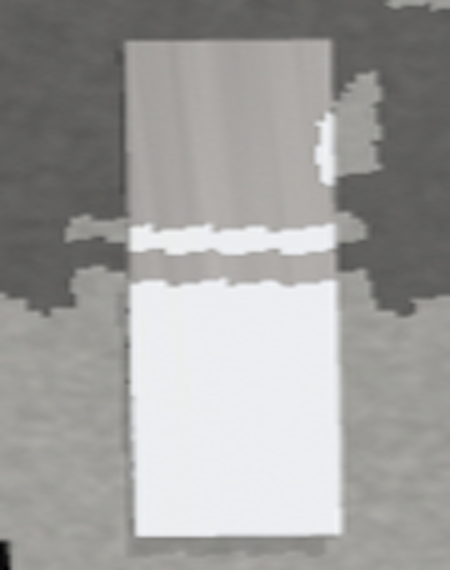

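Run:
```python
from plan import *
plan([.4202,-.2484,.0150],[np.pi+np.radians(12),0,np.radians(-11.3)],3)
```

```text
[-0.04  0.42  3.5   0.    0.   -0.18]
[-0.04  0.42  3.5   0.    0.   -0.18]
[-0.04  0.42  3.5   0.    0.   -0.18]
total tool [-0.12  1.26 10.51]
```

```bash
python3 -m pendant '6 0 0.4 3.5 0 0 -0.3;6 0 0.4 3.5 0 0 -0.3;6 0 0.4 3.4 0 0 0;6 0 0 0 0 0 0'
python3 s.py
```

```text
t: 18.05
tool_pos: [0.4215, -0.2473, 0.0146]
ee_rot: [-2.932, 0.002, -0.194]
contact_force: [-0.5, -0.9, 1.1]
gripper_width: 0.0606
tq [-0.352  0.154  0.006] F [-0.46 -0.86  1.07] p [ 0.4215 -0.2473  0.0146] q [-1.6801e+02  1.2000e-01 -1.1130e+01] 60.6
```

```bash
python3 -m pendant '4.5 0 0 0 0 0 0;4 0 0 0 0 0 0;3 0 0 0 0 0 0;3 0 0 0 0 0 0;3 0 0 0 0 0 0' 45
python3 s.py
python3 -m pendant '3 0 -0.4 -2 0 0 0;3 0 -0.4 -2 0 0 0;3 0 0 0 0 0 0'
python3 - <<'E'
from plan import *
d=snap('wrist','w14.png')
f=np.array([.5157,.0610]);y=np.radians(6.7);ay=np.array([-np.sin(y),np.cos(y)])
p=f-ay*.23; print(p); plan([*p,.055],[np.pi+np.radians(12),0,np.radians(6.7)],5)
E
python3 s.py
```

```text
t: 18.68
tool_pos: [0.4215, -0.2484, 0.0163]
ee_rot: [-2.932, -0.0, -0.196]
contact_force: [-0.9, 1.7, 2.4]
gripper_width: 0.039
tq [ 0.024  0.029 -0.007] F [-0.87  1.71  2.36] p [ 0.4215 -0.2484  0.0163] q [-1.6802e+02 -1.0000e-02 -1.1230e+01] 39.0
t: 19.05
tool_pos: [0.4225, -0.2497, 0.0592]
ee_rot: [-2.933, -0.004, -0.196]
contact_force: [-0.2, 0.3, -1.4]
gripper_width: 0.039
[ 0.54253427 -0.16742925]
[ 2.05 -2.01  0.5   0.01 -0.77 -3.5 ]
[ 2.17 -1.88  0.47  0.01 -0.77 -3.5 ]
[ 2.29 -1.75  0.44  0.01 -0.77 -3.5 ]
[ 2.4  -1.6   0.41  0.01 -0.77 -3.5 ]
[ 2.5  -1.46  0.37  0.01 -0.77 -3.5 ]
total tool [ 10.23 -10.06   2.48]
tq [-0.46   0.145  0.03 ] F [ 0.53  0.39 -1.47] p [ 0.422  -0.2491  0.0581] q [-1.6804e+02 -1.4000e-01 -1.1220e+01] 39.3
```

View pics/w14.png

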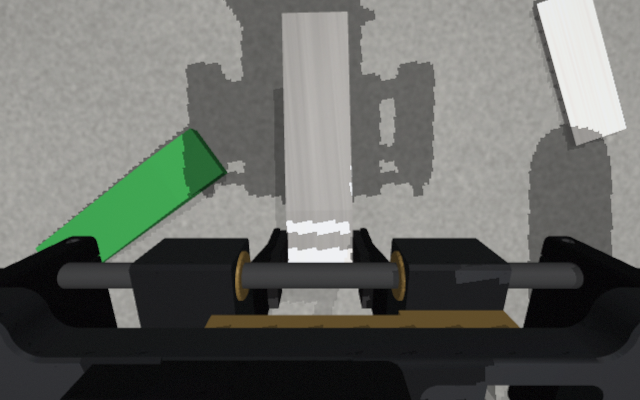

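Run:
```python
from h import *
d=read_camera('wrist');s=status.sense();p=np.array(s['tool_pos']);y=np.radians(-11.2);ay=np.array([-np.sin(y),np.cos(y),0])
for L in (.143,.145,.147):
  for dz in (-.020,-.015,-.010): print(L,dz,w2px(d,p+ay*L+[0,0,dz]).round(1))
# width based depth
```

```text
0.143 -0.02 [317.   17.8]
0.143 -0.015 [316.9  13.2]
0.143 -0.01 [316.9   8.2]
0.145 -0.02 [317.   14.5]
0.145 -0.015 [316.9   9.7]
0.145 -0.01 [316.9   4.7]
0.147 -0.02 [317.   11.1]
0.147 -0.015 [316.9   6.3]
0.147 -0.01 [316.9   1.1]
```

```bash
python3 -m pendant '3 2 -2 0.2 0 -0.8 -3.5;3 2.2 -1.9 0.4 0 -0.8 -3.5;3 2.3 -1.7 0.4 0 -0.8 -3.5;3 2.4 -1.6 0.4 0 -0.8 -3.5;3 2.5 -1.5 0.4 0 -0.8 -3.5;3 0 0 0 0 0 0'
python3 s.py
python3 - <<'E'
from plan import *
f=np.array([.5157,.0610]);y=np.radians(6.7);ay=np.array([-np.sin(y),np.cos(y)])
p=f-ay*.178; print(p); plan([*p,.045],[np.pi+np.radians(12),0,np.radians(6.7)],2)
d=snap('wrist','w15.png')
E
```

```text
t: 19.9
tool_pos: [0.5438, -0.1647, 0.0562]
ee_rot: [-2.931, 0.005, 0.124]
contact_force: [-0.6, -0.4, -1.9]
gripper_width: 0.0392
tq [-0.405  0.043  0.059] F [-0.63 -0.4  -1.87] p [ 0.5438 -0.1647  0.0562] q [-167.93    0.3     7.1 ] 39.2
[ 0.53646739 -0.11578438]
[-0.06 -2.3   1.06 -0.03  0.19  0.17]
[-0.07 -2.3   1.06 -0.03  0.19  0.17]
total tool [-0.11 -4.6   2.13]
```

View pics/w15.png

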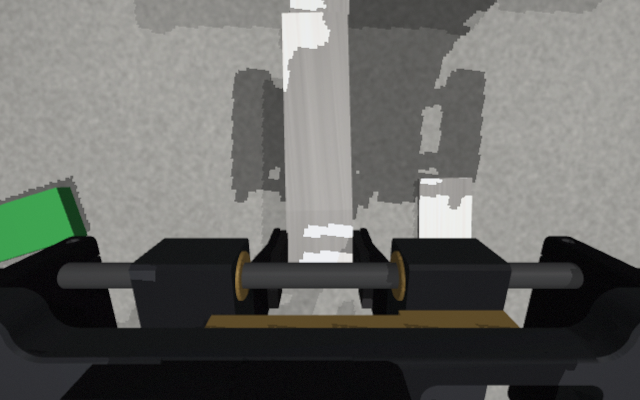

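```bash
python3 -m pendant '3 0 -2.3 1 0 0.2 0.2;3 -0.1 -2.3 1 0 0.1 0.2;3 0 0 0 0 0 0' >/dev/null
python3 s.py
python3 -m pendant '3 0 0.04 0.2 0 0 0;3 0 0 0 0 0 0' >/dev/null;python3 s.py
python3 -m pendant '3 0 0.04 0.2 0 0 0;3 0 0 0 0 0 0' >/dev/null;python3 s.py
python3 - <<'E'
from h import *
d=snap('wrist','w16.png')
E
```

```text
tq [-0.412 -0.022 -0.   ] F [ 0.63  0.2  -0.49] p [ 0.5342 -0.1174  0.0465] q [-1.679e+02  1.500e-01  6.370e+00] 39.2
tq [-0.42   0.042  0.001] F [-0.16  0.45 -1.07] p [ 0.5348 -0.1205  0.0451] q [-1.6803e+02  7.0000e-02  6.1800e+00] 39.0
tq [-0.44  -0.023  0.002] F [-0.39 -0.11 -1.81] p [ 0.5348 -0.1196  0.0429] q [-1.68e+02  8.00e-02  6.23e+00] 39.2
```

View pics/w16.png

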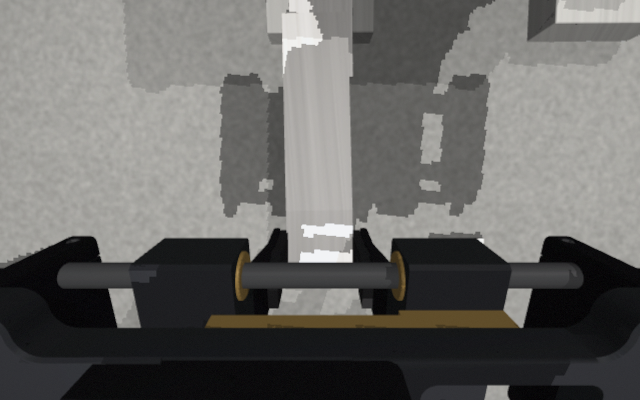

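```bash
python3 -m pendant '3 0.2 0.04 0.2 0 0 -0.4;3 0 0 0 0 0 0' >/dev/null;python3 s.py
python3 -m pendant '3 0 0.03 0.15 0 0 0;3 0 0 0 0 0 0' >/dev/null;python3 s.py
python3 -m pendant '3 0 0.02 0.1 0 0 0;3 0 0 0 0 0 0' >/dev/null;python3 s.py
```

```text
tq [-0.472 -0.007  0.073] F [ 0.01 -0.65 -0.41] p [ 0.537  -0.1189  0.0409] q [-1.68e+02 -1.00e-02  6.67e+00] 39.0
tq [-0.456  0.012  0.031] F [ 0.59 -0.31 -1.71] p [ 0.5368 -0.119   0.0394] q [-168.     -0.      6.65] 39.4
tq [-0.431 -0.049 -0.057] F [ 0.78 -0.67  0.04] p [ 0.5369 -0.119   0.0384] q [-1.68e+02 -1.00e-02  6.65e+00] 39.1
```

```bash
python3 -m pendant '3 0 0.02 0.1 0 0 0;3 0 0 0 0 0 0' >/dev/null;python3 s.py
python3 -m pendant '3 0 -0.4 0.09 0 0 0;3 0 -0.4 0.09 0 0 0;3 0 -0.4 0.09 0 0 0;3 0 0 0 0 0 0' >/dev/null;python3 s.py
python3 -m pendant '3 0 -0.4 0.09 0 0 0;3 0 -0.4 0.09 0 0 0;3 0 0 0 0 0 0' >/dev/null;python3 s.py
python3 - <<'E'
from h import *
d=snap('wrist','w17.png')
E
```

```text
tq [-0.384 -0.046 -0.046] F [ 0.53  0.48 -1.46] p [ 0.5369 -0.119   0.0374] q [-1.6799e+02 -2.0000e-02  6.6500e+00] 39.4
tq [-0.388 -0.038 -0.005] F [-1.05  0.14 -0.16] p [ 0.5355 -0.1062  0.0374] q [-1.6798e+02 -2.0000e-02  6.6900e+00] 39.2
tq [-0.352 -0.001 -0.001] F [-0.17  0.63 -0.67] p [ 0.5345 -0.0981  0.0372] q [-1.6798e+02 -2.0000e-02  6.6800e+00] 38.9
```

View pics/w17.png

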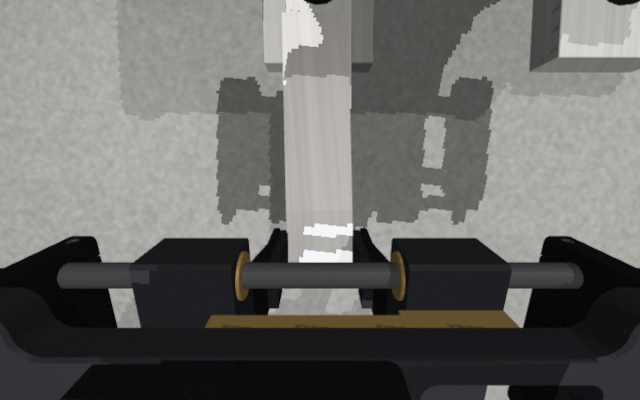

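```bash
python3 -m pendant '3 0 -0.4 0.1 0 0 0;3 0 -0.4 0.1 0 0 0;3 0 0 0 0 0 0' >/dev/null;python3 s.py
python3 -m pendant '3 0 -0.4 0.1 0 0 0;3 0 -0.4 0.1 0 0 0;3 0 0 0 0 0 0' >/dev/null;python3 s.py
python3 -m pendant '3 0 -0.4 0.1 0 0 0;3 0 -0.4 0.1 0 0 0;3 0 0 0 0 0 0' >/dev/null;python3 s.py
```

```text
tq [-0.279 -0.011  0.007] F [ 0.35 -0.37 -0.03] p [ 0.5336 -0.0899  0.037 ] q [-1.6798e+02 -2.0000e-02  6.6900e+00] 38.9
tq [-0.255 -0.006 -0.031] F [ 0.27 -0.08 -0.35] p [ 0.5326 -0.0816  0.0367] q [-1.6797e+02 -2.0000e-02  6.6900e+00] 39.2
tq [-0.173 -0.012 -0.021] F [-0.29  0.01  0.08] p [ 0.5317 -0.0735  0.0364] q [-1.6797e+02 -2.0000e-02  6.6900e+00] 39.3
```

```bash
python3 -m pendant '3 0 -0.4 0.085 0 0 0;3 0 -0.4 0.085 0 0 0;3 0 0 0 0 0 0' >/dev/null;python3 s.py
python3 -m pendant '3 0 -0.4 0.085 0 0 0;3 0 0 0 0 0 0' >/dev/null;python3 s.py
python3 -m pendant '3 0 -0.4 0.085 0 0 0;3 0 0 0 0 0 0' >/dev/null;python3 s.py
python3 - <<'E'
from h import *
d=snap('wrist','w18.png');snap('scene','s18.png')
E
```

```text
tq [-0.142 -0.028  0.019] F [0.3  1.93 0.54] p [ 0.5307 -0.0653  0.0364] q [-1.6797e+02 -2.0000e-02  6.6800e+00] 38.7
tq [-0.785 -0.061 -0.044] F [ 0.49 -2.94  1.42] p [ 0.5304 -0.0623  0.0366] q [-1.6803e+02 -4.0000e-02  6.6300e+00] 39.2
tq [-1.886 -0.024  0.075] F [ 0.89 -8.76  4.  ] p [ 0.5302 -0.0599  0.0368] q [-1.6816e+02 -9.0000e-02  6.5600e+00] 39.2
```

View pics/w18.png

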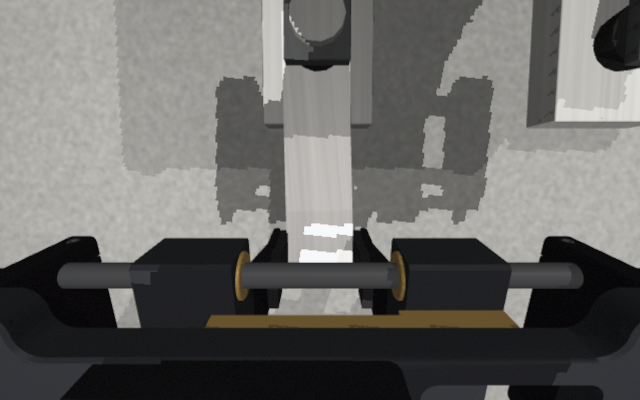

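```bash
python3 -m pendant '3 0 0.5 -0.1 0 0 0;3 0 0.3 -0.06 0 0 0;3 0 0 0 0 0 0' >/dev/null;python3 s.py
python3 -m pendant '3 0 0.02 0.08 0 0 0;3 0 0 0 0 0 0' >/dev/null;python3 s.py
python3 -m pendant '3 0 0.02 0.08 0 0 0;3 0 0 0 0 0 0' >/dev/null;python3 s.py
python3 - <<'E'
from h import *
d=snap('wrist','w19.png')
E
```

```text
tq [ 3.161  0.19  -0.165] F [-0.92 14.92  4.05] p [ 0.5306 -0.0606  0.0363] q [-1.6755e+02  4.0000e-02  6.8800e+00] 39.2
tq [ 3.249  0.407 -0.044] F [-3.05 13.91  7.05] p [ 0.5306 -0.0607  0.0357] q [-1.6756e+02  4.0000e-02  6.8800e+00] 39.3
tq [3.264 0.561 0.009] F [-2.16 13.82  8.63] p [ 0.5307 -0.0608  0.035 ] q [-1.6755e+02  3.0000e-02  6.8700e+00] 39.3
```

View pics/w19.png

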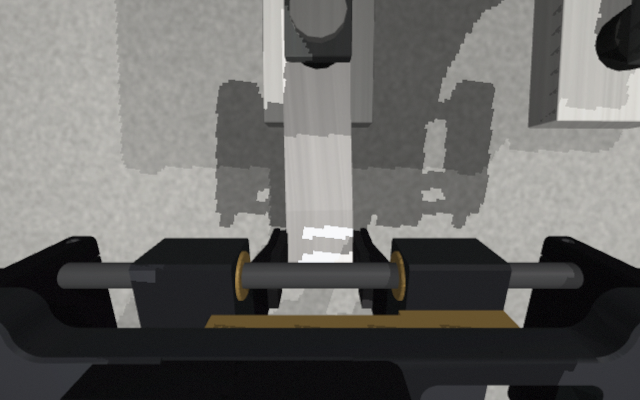

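```bash
python3 -m pendant '3 0 -0.03 -0.13 0 0 0;3 0 -0.2 0.04 0 0 0;3 0 -0.2 0.04 0 0 0;3 0 0 0 0 0 0' >/dev/null;python3 s.py;python3 s.py
python3 -m pendant '3 0 0 0 0 0 0;3 0 0 0 0 0 0' >/dev/null;python3 s.py
```

```text
tq [0.485 0.107 0.082] F [-0.4   3.11  5.68] p [ 0.5305 -0.0605  0.0364] q [-1.6788e+02 -4.0000e-02  6.7200e+00] 39.3
tq [0.485 0.107 0.082] F [-0.4   3.11  5.68] p [ 0.5305 -0.0605  0.0364] q [-1.6788e+02 -4.0000e-02  6.7200e+00] 39.3
tq [0.504 0.099 0.014] F [-0.02  2.51  6.09] p [ 0.5305 -0.0605  0.0363] q [-1.6787e+02 -4.0000e-02  6.7200e+00] 39.3
```

```bash
python3 -m pendant '3 0 -0.1 -0.05 0 0 0;3 0 0 0 0 0 0' >/dev/null;python3 s.py
python3 -m pendant '3 0 -0.02 -0.1 0 0 0;3 0 0 0 0 0 0' >/dev/null;python3 s.py
```

```text
tq [ 0.274 -0.237 -0.13 ] F [0.83 2.37 1.99] p [ 0.5303 -0.0604  0.0368] q [-1.6795e+02 -3.0000e-02  6.6700e+00] 39.2
tq [ 0.342 -0.284 -0.203] F [ 1.86  3.22 -2.52] p [ 0.5299 -0.0605  0.0374] q [-1.6796e+02  2.0000e-02  6.6600e+00] 39.4
```

```bash
python3 -m pendant '3 -0.1 0.01 0.06 0 0 0;3 0 0 0 0 0 0' >/dev/null;python3 s.py
python3 -m pendant '3 0 0.2 -0.04 0 0 0;3 0 0 0 0 0 0' >/dev/null;python3 s.py
python3 -m pendant '3 0 0.15 -0.03 0 0 0;3 0 0 0 0 0 0' >/dev/null;python3 s.py
python3 -m pendant '3 0 0.1 -0.02 0 0 0;3 0 0 0 0 0 0' >/dev/null;python3 s.py
```

```text
tq [-0.116 -0.186 -0.109] F [0.23 1.23 0.67] p [ 0.5291 -0.0615  0.0371] q [-1.6802e+02 -1.0000e-02  6.6400e+00] 39.1
tq [-0.447  0.009  0.017] F [-0.35 -0.96 -0.14] p [ 0.5291 -0.0639  0.037 ] q [-1.6803e+02  1.0000e-02  6.6200e+00] 38.7
tq [-0.445  0.034 -0.001] F [ 0.46 -0.05  0.16] p [ 0.5295 -0.065   0.037 ] q [-1.6801e+02 -1.0000e-02  6.6400e+00] 39.1
tq [-0.389  0.042 -0.   ] F [ 0.08  0.14 -0.26] p [ 0.5297 -0.0658  0.0371] q [-1.68e+02 -2.00e-02  6.65e+00] 39.6
```

```bash
python3 -m pendant '3 0 0.015 0.07 0 0 0;3 0 0 0 0 0 0' >/dev/null;python3 s.py
python3 -m pendant '3 0 0.015 0.07 0 0 0;3 0 0 0 0 0 0' >/dev/null;python3 s.py
python3 - <<'E'
from h import *
d=snap('wrist','w20.png')
E
```

```text
tq [-0.382  0.049 -0.003] F [-1.28 -0.67  0.45] p [ 0.5297 -0.0658  0.0364] q [-1.6801e+02 -2.0000e-02  6.6400e+00] 39.3
tq [-0.418  0.094  0.146] F [ 0.09 -1.59  2.25] p [ 0.5298 -0.0659  0.0357] q [-1.6801e+02 -3.0000e-02  6.6400e+00] 38.9
```

View pics/w20.png

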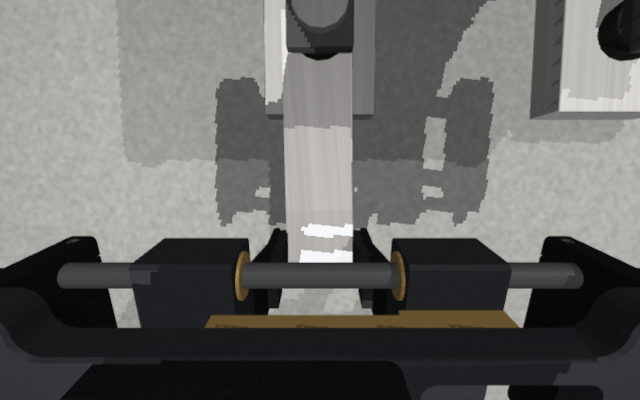

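```bash
python3 -m pendant '3 0 -0.2 0.03 0 0 0;3 0 0 0 0 0 0' >/dev/null;python3 s.py
python3 -m pendant '3 0 -0.2 0.042 0 0 0;3 0 0 0 0 0 0' >/dev/null;python3 s.py
python3 -m pendant '3 0 -0.1 0.021 0 0 0;3 0 0 0 0 0 0' >/dev/null;python3 s.py
```

```text
tq [-1.129 -0.022  0.085] F [-0.87 -4.6   3.68] p [ 0.5297 -0.0646  0.036 ] q [-1.6808e+02 -6.0000e-02  6.6000e+00] 39.0
tq [-1.655 -0.015  0.06 ] F [ 0.77 -7.35  3.5 ] p [ 0.5297 -0.0634  0.0361] q [-1.6814e+02 -8.0000e-02  6.5700e+00] 38.9
tq [-1.983 -0.017  0.158] F [-0.69 -8.68  5.01] p [ 0.5297 -0.0629  0.0362] q [-1.6817e+02 -1.0000e-01  6.5500e+00] 39.3
```

```bash
python3 -m pendant '3 0 0.2 -0.042 0 0 0;3 0 0.18 -0.12 0 0 0;3 0 -0.01 -0.05 0 0 0;3 0 0 0 0 0 0' >/dev/null;python3 s.py
python3 -m pendant '3 0.05 0.1 -0.02 0 0 0;3 -0.05 0 0 0 0 0;3 0 0 0 0 0 0' >/dev/null;python3 s.py
```

```text
tq [-0.188 -0.028  0.003] F [ 0.12  0.21 -0.48] p [ 0.5294 -0.0645  0.0369] q [-1.6799e+02  1.0000e-02  6.6700e+00] 39.3
tq [-0.395 -0.038 -0.029] F [ 0.05 -0.21 -0.65] p [ 0.5297 -0.0659  0.0371] q [-1.6801e+02 -2.0000e-02  6.6400e+00] 39.3
```

Free again at z 0.037. Now push slowly at that height.

```bash
python3 -m pendant '3 0 -0.15 0.032 0 0 0;3 0 0 0 0 0 0' >/dev/null;python3 s.py
python3 -m pendant '3 0 -0.15 0.032 0 0 0;3 0 0 0 0 0 0' >/dev/null;python3 s.py
python3 -m pendant '3 0 -0.15 0.032 0 0 0;3 0 0 0 0 0 0' >/dev/null;python3 s.py
python3 -m pendant '3 0 -0.1 0.021 0 0 0;3 0 0 0 0 0 0' >/dev/null;python3 s.py
```

```text
tq [-0.38  -0.031  0.035] F [ 0.39  0.41 -0.56] p [ 0.5295 -0.0641  0.037 ] q [-1.68e+02 -1.00e-02  6.66e+00] 39.2
tq [-0.324  0.03  -0.058] F [ 0.09 -0.39 -0.51] p [ 0.5293 -0.0625  0.037 ] q [-1.6799e+02 -1.0000e-02  6.6600e+00] 39.1
tq [-0.599 -0.005 -0.01 ] F [ 0.83 -1.02 -0.17] p [ 0.5292 -0.0613  0.0371] q [-1.6801e+02 -3.0000e-02  6.6500e+00] 39.1
tq [-1.074 -0.05   0.049] F [ 0.43 -3.95  0.5 ] p [ 0.5291 -0.0606  0.0371] q [-1.6803e+02 -3.0000e-02  6.6300e+00] 38.7
```

```bash
python3 -m pendant '3 0 -0.1 0.021 0 0 0;3 0 0 0 0 0 0' >/dev/null;python3 s.py
python3 -m pendant '3 0 -0.1 0.021 0 0 0;3 0 0 0 0 0 0' >/dev/null;python3 s.py
python3 -m pendant '3 0 0 0 0 0 0;3 0 0 0 0 0 0' >/dev/null;python3 s.py
```

```text
tq [-1.448e+00 -1.040e-01 -1.000e-03] F [-0.07 -5.7   0.05] p [ 0.5291 -0.0598  0.0372] q [-1.6806e+02 -4.0000e-02  6.6100e+00] 39.1
tq [-1.799 -0.203  0.038] F [ 1.05 -7.27 -0.32] p [ 0.529  -0.0594  0.0371] q [-1.681e+02 -5.000e-02  6.590e+00] 39.2
tq [-1.855 -0.183 -0.008] F [ 0.63 -6.93  0.68] p [ 0.529  -0.0594  0.0371] q [-1.681e+02 -5.000e-02  6.590e+00] 39.4
```

```bash
python3 -m pendant '3 0 0.17 -0.036 0 0 0;3 0 0 0 0 0 0' >/dev/null;python3 s.py
python3 -m pendant '3.6 0 0 0 0 0 0;4.4 0 0 0 0 0 0;5.4 0 0 0 0 0 0;5.4 0 0 0 0 0 0' >/dev/null;python3 s.py
python3 - <<'E'
from h import *
d=snap('wrist','w21.png')
E
```

```text
tq [-0.64  -0.003 -0.056] F [-0.01 -1.1   0.55] p [ 0.529  -0.0595  0.0371] q [-1.6796e+02 -1.0000e-02  6.6600e+00] 38.9
tq [-0.311 -0.001 -0.   ] F [-0.61 -0.27  0.68] p [ 0.5289 -0.0596  0.037 ] q [-1.6798e+02 -1.0000e-02  6.6600e+00] 52.5
```

View pics/w21.png

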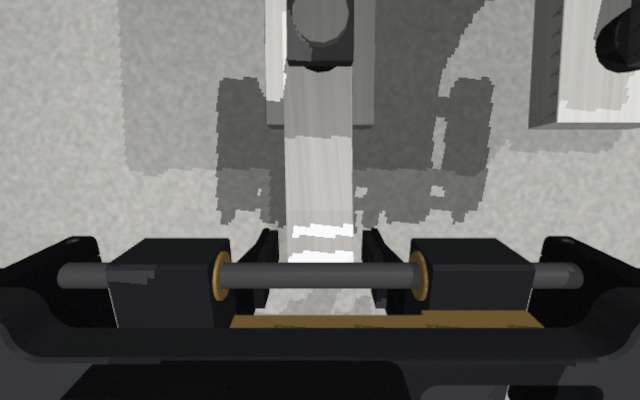

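```bash
python3 -m pendant '5.4 0 1.5 -0.3 0 0 0;5.4 0 3 -0.5 0 0 0;5.4 0 2 -0.5 0 0 0;5.4 0 0 0 0 0 0';python3 s.py
python3 - <<'E'
from h import *
d=snap('wrist','w22.png');np.save('w22.npy',d,allow_pickle=True)
cv2.imwrite('pics/w22z.png',cv2.resize(d['color'][0:240,220:420],None,fx=3,fy=2.4,interpolation=2)[:,:,::-1])
E
```

```text
t: 33.3
tool_pos: [0.5365, -0.1286, 0.0363]
ee_rot: [-2.934, -0.0, 0.113]
contact_force: [-0.1, -0.5, -0.3]
gripper_width: 0.0538
tq [-0.272 -0.062  0.022] F [-0.12 -0.53 -0.3 ] p [ 0.5365 -0.1286  0.0363] q [-1.6808e+02 -1.0000e-02  6.4500e+00] 53.8
```

View pics/w22z.png

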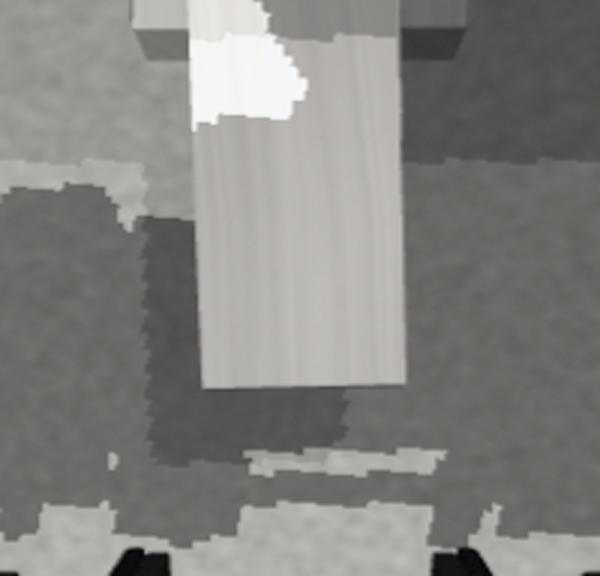

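Run:
```python
from h import *
d=np.load('w22.npy',allow_pickle=True).item()
for h in (.02,.026,.030,.032,.034): 
    a,b=px2w(d,287.3,161.3,h),px2w(d,355.3,160.2,h); print(h,np.linalg.norm(a-b),((a+b)/2).round(4))
```

```text
0.02 0.04307106705775849 [ 0.5323 -0.0749  0.02  ]
0.026 0.041636946260014095 [ 0.5324 -0.0753  0.026 ]
0.03 0.040680865728184495 [ 0.5324 -0.0755  0.03  ]
0.032 0.04020282546226969 [ 0.5324 -0.0756  0.032 ]
0.034 0.03972478519635489 [ 0.5324 -0.0757  0.034 ]
```

```bash
python3 -m pendant '5.4 0 0.3 -3 0 0 0;5.4 0 0 -5 0 0 0;5.4 0 0 -5 0 0 0;5.4 0 0 0 0 0 0'
python3 - <<'E'
from h import *
d=snap('wrist','w23.png');s=snap('scene');t=snap('top')
cv2.imwrite('pics/f.png',np.vstack([cv2.resize(x['color'][a:b,c:e],(780,290),interpolation=2) for x,a,b,c,e in ((s,200,320,200,500),(t,80,220,100,450))])[:,:,::-1])
E
```

```text
t: 33.85
tool_pos: [0.5418, -0.1564, 0.1663]
ee_rot: [-2.934, -0.006, 0.116]
contact_force: [0.8, 0.1, -0.8]
gripper_width: 0.0537
```

View pics/w23.png

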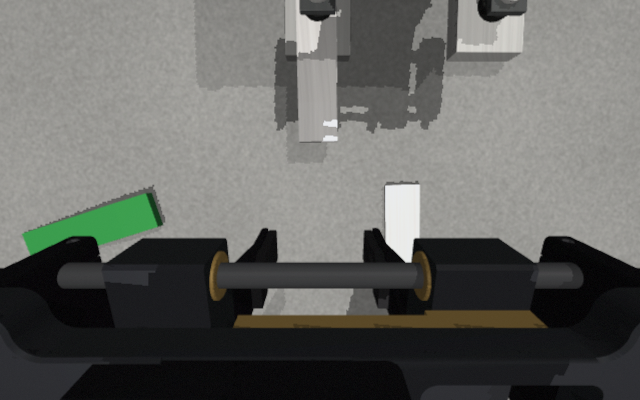

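View pics/f.png

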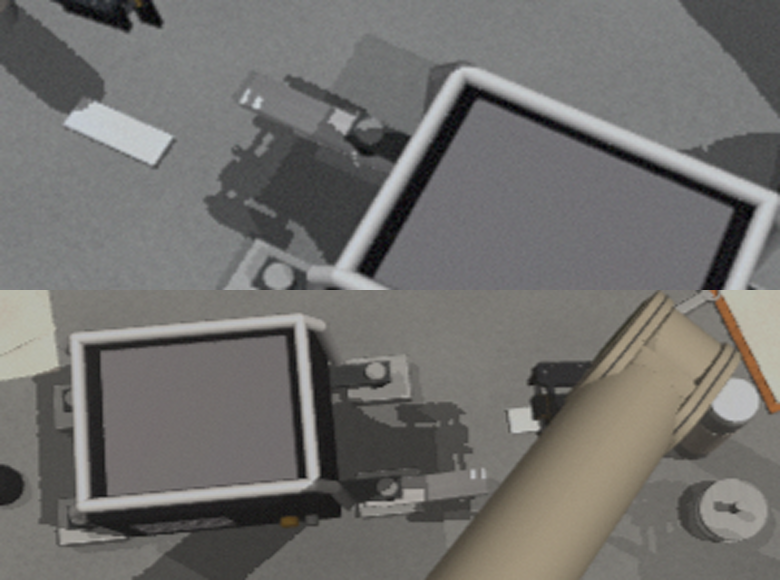

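```bash
python3 -c "
from station import finish_job; print(finish_job())"
```

```text
the job is handed in; nothing more can be done
None
```

I slid one flat packer, then the white tapered shim thin end first, under the low foot and handed the job in at about 34 s. No verdict came back.

**Final checks**
- **Position:** the shim's nose is about 22 mm past the middle of the foot. Its tail sits level at about 32 mm, held clear of the bench, so the foot is clamping it.
- **Load on the foot:** resistance rose slowly to about 7 N at the last push. Assuming friction, I put the foot load at roughly 4 to 10 N, inside the 1 to 18 N window, but I could not measure it directly. I did not test for rocking.
- **Surroundings:** in the last pictures the analyser, the second flat packer, the reel and the cleaner showed no visible shift. The green look-alike was clear of the gripper's path. No force was on the gripper when it backed away.

**What went wrong or disagreed**
- The first close on the packer slid over it, so I lowered about 3 mm and gripped again.
- Pad height came out as 13.6 mm from the camera and 14 to 16 mm by feel. Either way one packer was enough.
- On an early push the shim stuck and I pulled on it with about 15 N, likely because I was holding its tail too low. I freed it and pushed again slowly at the right height, with no visible shift of the analyser.

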